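Nest the upturned pot lids

ROBOT

A 6-joint arm with a two-finger parallel gripper is mounted at the origin on the work surface. World frame = base frame: x ahead of the robot, y to its left, z up, the work surface at z = 0. Lengths are in m, angles in rad, forces in N, time in s.
With the tool pointing down it reaches from about 0.325 to 0.9 m from the base axis. Payload 3.5 kg.
Tool frame: the origin (TCP) lies at the very end of the fingers, on their centre line; the grasp point (between the pads) lies 19 mm behind it; z points along the fingers, y is the direction in which the jaws open and shut (so a half turn about z gives the same grasp; the last joint's range is limited). The gripper opens to 85 mm and grips with 20 to 120 N. Pads are 22 mm wide; open, the fingers measure 114 mm over their backs; the gripper's body (76 mm by 85 mm) begins 54 mm behind the grasp point. The pads swing forward as they close: fully open they stand 13 mm farther back than shut.
Start: joints at [1.227, 0.276, -0.026, 1.268, 0, 1.467], TCP at [0.149, 0.607, 0.231] pointing down, gripper open.
Joint ranges: [-3.12, 3.12], [-0.85, 1.88], [-1.08, 1.24], [-1.95, 2.15], [-1.57, 1.53], [-3.14, 3.14]. Speed limits (rad/s): [2.57, 2.57, 3.14, 3.14, 3.14, 3.14].

INTERFACE

Orientations are given as a unit quaternion [x, y, z, w].
In Python, from station import robot gives the robot as it stands.
- The arm moves only by the tool step_arm, never from a script. Its argument "steps" is a list of rows, each an object of numbers: "dx", "dy", "dz": the shift along the world's x, y, z in m; "turn": the turn about the world's z in degrees; "fingers": the opening, from 0 (shut) to 1 (fully open). A call has 1 to 8 rows; each row is the pose to reach, as a shift and turn from the pose commanded when the call began; what a row does not reach only later rows make up. A row lasts 1/8 s, in which the tool goes at most 62.5 mm and 10.7 degrees, less where a joint would pass 70% of its speed; a pose out of reach is approached as far as the arm can. A call with a gripper value outside its range is refused whole. The fingers move at their own pace and stop on an object; "newtons" is the grip in N (left out, the last holds). Time passes only in rows, so rows that repeat a pose let the fingers close. It gives the time, the measured TCP pose, the force and the opening at its end, in the units of the state.
- robot.state(): the state, without advancing time (a new reading comes with each control period).
- robot.get_image(name): name is "side" or "top" or "wrist"; returns a dict with "image" (480x640x3 uint8, red, green, blue), "K" (3x3 intrinsics, pixels), "cam_to_world" (4x4, takes a point from camera to world coordinates). Camera axes: x right, y down, z forward; pixel columns grow to the right and rows downward; lengths in m; the calibration is good to about 2 mm. A picture is of the moment at which its call begins. There is no depth.
- robot.sign_off(): hands the job in, once; it reports no verdict.
The state is a dict: "clock": time; "q": joint angles; "qvel": joint speeds; "joint_torque": joint torques, N m; "eef_pos": TCP position; "ee_rot": TCP orientation; "force": force on the tool from outside, world axes, zero at the start; "ft_torque": the same for the moment, N m; "opening": finger opening in m.
Only numpy, scipy, OpenCV 4.12 (cv2) and the standard library are available. Lean on these libraries where they do the work, as an engineer would, in place of code of your own. Each camera call takes 0.05 s, during which the arm holds its last target.

TASK

First take the spice jar out of the largest upturned lid and stand it upright on the small wooden board. Then nest the domed lids, keeping them upside down: lay the middle lid inside the largest and the smallest inside the middle one, each centred with its knob resting on the floor of the lid below, set down gently rather than dropped. Leave the largest lid where it is, let go of everything, and do not disturb the mug, the tub and the rolling pin.

Things in the scene. Friction and masses are not known exactly. Their poses are not given: they have to be found in the camera images.
- lid_large_mid (a point): Largest lid: domed steel pot lid, upside down like a bowl on its flat black knob (88 mm across). Point on its axis half-way up, z up; knob's underside -36 mm, rim top +36 mm. Rim 200 mm across: upright rubber band 8 mm thick, 14 mm tall, can be pinched from above; below it the 5 mm wall curves in. Inner floor at -9 mm, about 88 mm across. 380 g +-30%. The jar starts in it.
- lid_middle_mid (a point): Middle lid: domed steel pot lid, upside down like a bowl on its flat black knob (72 mm across). Point on its axis half-way up, z up; knob's underside -36 mm, rim top +36 mm. Rim 150 mm across: upright rubber band 8 mm thick, 14 mm tall, can be pinched from above; below it the 5 mm wall curves in. Inner floor at -9 mm, about 74 mm across. 240 g +-30%. Seated, it lies 27 mm above the largest.
- lid_small_mid (a point): Smallest lid: domed steel pot lid, upside down like a bowl on its flat black knob (56 mm across). Point on its axis half-way up, z up; knob's underside -36 mm, rim top +36 mm. Rim 108 mm across: upright rubber band 8 mm thick, 14 mm tall, can be pinched from above; below it the 5 mm wall curves in. Inner floor at -9 mm, about 60 mm across. 150 g +-30%. Seated, it lies 27 mm above the middle one.
- jar_mid (a point): Centre of the closed amber glass spice jar with a steel cap, half-way up; z along its axis, upward. 44 mm in diameter, 90 mm tall (underside at -45 mm), about 160 g. At the start it stands upright on the floor of the largest lid, near its middle, its top 45 mm higher than that lid's rim.
- board_top (a point): Centre of the top face of the small wooden board, 15 mm above the counter, fixed. 100 mm along its own x, 130 mm along its own y, empty at the start. The counter is at height 0.
- mug_mid (a point): Bystander: white mug with a handle, 80 mm across, 90 mm tall; its centre half-way up. Stands near the left far corner.
- tub_mid (a point): Bystander: round white lidded plastic tub, 116 mm across, 57 mm tall; its centre half-way up. Stands near the right far corner.
- pin_mid (a point): Bystander: wooden rolling pin, 440 mm long and 52 mm thick, lying across beyond the work; its centre (26 mm above the counter), x along its length.
Things that resemble listed ones, but are neither listed nor needed, are in the scene too. Of the things shaped like the part that bears jar_mid, the amber glass one is meant.

How it is judged:
By the outcome, as a careful person would: the job done as asked, in the order asked, and still so for the second after the job is handed in, with the robot touching nothing.
It also fails if it takes over 70 s, if anything falls off the work surface, if the arm or the gripper's body presses on something with over 40 N, if the wrist force passes 120 N, or if a joint passes its speed limit or range.

## Working session

There is one attempt and no reset: what is moved stays moved. The work goes in short steps, Python scripts to look and compute and a tool call to move; the robot and the scene stay as the last step left them, time stands still between calls to the robot, and variables do not carry over. Pictures are saved under pics/ and viewed, and the job is handed in when it is done.

Besides the shell and the picture viewer there is one more tool, called after "Request:" by a JSON object that holds its "api" and its "payload", one argument or row to a line. step_arm: Moves the arm, as the interface text tells. Its arguments: {"type":"object","properties":{"steps":{"type":"array"},"newtons":{"type":"number"}},"required":["steps"]}

```bash
ls; mkdir -p pics
python3 - <<'E'
from station import robot
import cv2,numpy as np
for n in ["side","top","wrist"]:
    r=robot.get_image(n); cv2.imwrite(f"pics/{n}0.png",r["image"][:,:,::-1]); print(n,r["K"].tolist(),np.round(r["cam_to_world"],4).tolist())
print(robot.state())
E
```

```text
pics
side [[480.9865378150681, 0.0, 323.98937165184685], [0.0, 480.9865378150681, 240.28320413932235], [0.0, 0.0, 1.0]] [[0.6934, -0.4035, 0.597, -0.0414], [-0.7205, -0.3992, 0.567, -0.56], [0.0096, -0.8233, -0.5675, 0.6309], [0.0, 0.0, 0.0, 1.0]]
top [[612.8217913963573, 0.0, 325.09230684806874], [0.0, 612.8217913963573, 243.04242325396447], [0.0, 0.0, 1.0]] [[-0.0085, -0.9894, 0.1447, 0.3431], [-1.0, 0.0079, -0.0046, 0.0006], [0.0034, -0.1448, -0.9895, 1.4655], [0.0, 0.0, 0.0, 1.0]]
wrist [[352.2148510801804, 0.0, 320.29762534130117], [0.0, 352.2148510801804, 239.84199974784391], [0.0, 0.0, 1.0]] [[0.2377, 0.9231, 0.3021, 0.0714], [0.9713, -0.2251, -0.0766, 0.6246], [-0.0027, 0.3117, -0.9502, 0.3728], [0.0, 0.0, 0.0, 1.0]]
{'clock': 0.15, 'q': array([ 1.22661437e+00,  2.76984951e-01, -2.75320662e-02,  1.26801469e+00,
       -3.77051591e-07,  1.46739241e+00]), 'qvel': array([-0.00034127, -0.00042114,  0.0051935 ,  0.00023925,  0.00022412,
        0.00136872]), 'joint_torque': array([ 4.54560322e-04, -4.46058619e+01,  2.95638049e+01,  1.05599940e-02,
       -1.20798368e-04,  1.06239316e-06]), 'eef_pos': array([0.14884511, 0.60639982, 0.23041594]), 'ee_rot': array([ 1.20098377e-01,  9.92761616e-01, -8.46092964e-04, -1.92382003e-04]), 'force': array([ 0.37461806,  0.3288804 , -0.36830731]), 'ft_torque': array([ 0.01652333,  0.05968007, -0.03896693]), 'opening': 0.0850591064046854}
```

View pics/top0.png

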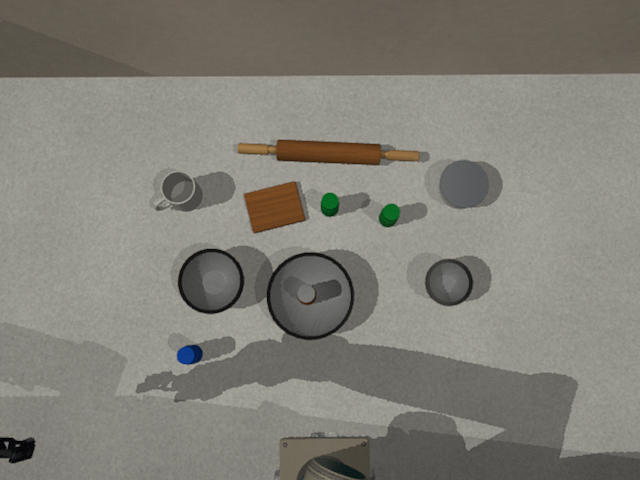

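View pics/side0.png

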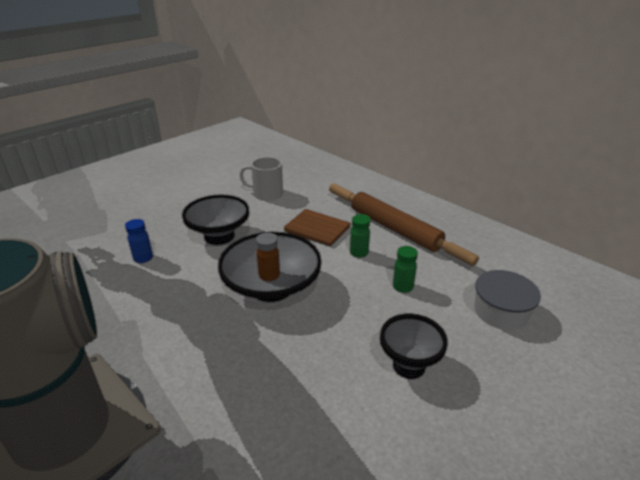

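View pics/wrist0.png

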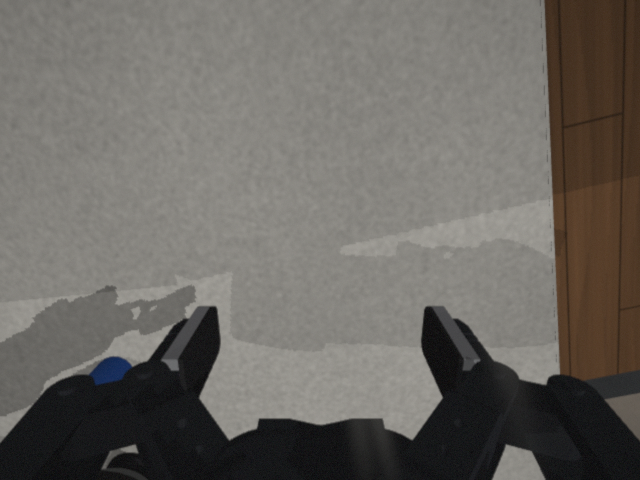

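Top view: largest lid at about (310,296), middle at (211,281), smallest at (449,282) and the board at (275,207). Jar candidates are the one in the largest lid (306,293), two green at (330,205) and (390,215), and one blue at (189,354). Only the one in the lid has an amber body and a steel cap. I'll confirm that in a crop and measure.

```bash
cat > h.py <<'E'
import cv2,numpy as np
from scipy.optimize import least_squares
def cast(r,px,z):
    px=np.atleast_2d(np.asarray(px,float)); K=r["K"];T=r["cam_to_world"]
    d=np.c_[(px[:,0]-K[0,2])/K[0,0],(px[:,1]-K[1,2])/K[1,1],np.ones(len(px))]@T[:3,:3].T
    o=T[:3,3]; return o+d*((z-o[2])/d[:,2])[:,None]
def proj(r,p):
    T=r["cam_to_world"];c=T[:3,:3].T@(np.asarray(p,float)-T[:3,3]);u=r["K"]@c;return u[:2]/u[2]
def circ(P):
    f=lambda v:np.hypot(P[:,0]-v[0],P[:,1]-v[1])-v[2]
    s=least_squares(f,[*P[:,:2].mean(0),0.05],loss='soft_l1',f_scale=0.001);return s.x,np.abs(s.fun).mean()
def rim(r,px,rad,z=0.072,thr=45):
    """dark ring blob near px -> circle on plane z of its outer contour"""
    g=r["image"].max(2); m=(g<thr).astype(np.uint8)
    cs,_=cv2.findContours(m,cv2.RETR_EXTERNAL,cv2.CHAIN_APPROX_NONE)
    best=None
    for c in cs:
        if len(c)<30: continue
        (cx,cy),_=cv2.minEnclosingCircle(c); d=np.hypot(cx-px[0],cy-px[1])
        if best is None or d<best[0]: best=(d,c)
    c=best[1].reshape(-1,2).astype(float)
    return circ(cast(r,c,z)),len(c)
E
python3 - <<'E'
from station import robot
from h import *
r=robot.get_image("top");s=robot.get_image("side");im=r["image"]
for px,n in [((310,296),'L'),((211,281),'M'),((449,282),'S')]:
    print(n,rim(r,px,0),im[px[1]-45:px[1]+45:1,px[0]].max(1)[:20])
# board
hsv=cv2.cvtColor(im,cv2.COLOR_RGB2HSV)
m=((hsv[...,1]>110)&(hsv[...,0]<20)).astype(np.uint8);m[:170]=0;m[240:]=0;m[:,:235]=0;m[:,315:]=0
c=max(cv2.findContours(m,0,1)[0],key=cv2.contourArea);b=cv2.minAreaRect(c);pb=cast(r,cv2.boxPoints(b),0.015)
print('board',b,pb.round(4).tolist(),pb.mean(0),np.linalg.norm(pb[1]-pb[0]),np.linalg.norm(pb[2]-pb[1]))
def obj(n,px,z):print(n,cast(r,px,z)[0].round(3))
obj('green1',(330,203),.09);obj('green2',(391,211),.09);obj('blue',(187,355),.09);obj('mug',(178,187),.09);obj('tub',(464,184),.057);obj('pin',(328,152),.052)
a=cv2.resize(im[255:335,265:355],None,fx=4,fy=4,interpolation=2);bb=cv2.resize(s["image"][225:305,210:330],None,fx=4,fy=4,interpolation=2)
h=320;cv2.imwrite("pics/crop.png",np.hstack([a,bb[:h]])[:,:,::-1][:, :800])
E
```

```text
L ((array([0.42753236, 0.0296869 , 0.09717176]), np.float64(0.0005932357038755541)), 246) [131  82  18  19  35  78 100  95  97  99 101 102 101 102 100 104 101 103
 105 104]
M ((array([0.46275523, 0.2554778 , 0.07268239]), np.float64(0.0006866892381441606)), 185) [158 159 157 158 157 155 152 153 145 133 136 139 109  17  23  15  62  90
  88  88]
S ((array([ 0.45579202, -0.28619822,  0.05029179]), np.float64(0.001996222964900743)), 92) [156 152 151 151 152 158 158 157 154 150 149 151 153 155 153 151 150 154
 154 153]
board ((274.0882263183594, 206.8529510498047), (40.01837158203125, 53.11530303955078), 75.96376037597656) [[0.677, 0.1903, 0.015], [0.7081, 0.0657, 0.015], [0.6121, 0.0424, 0.015], [0.5817, 0.1661, 0.015]] [0.64471683 0.11612355 0.015     ] 0.1284957920793833 0.09873953443790551
green1 [ 0.637 -0.018  0.09 ]
green2 [ 0.617 -0.157  0.09 ]
blue [0.297 0.301 0.09 ]
mug [0.677 0.331 0.09 ]
tub [ 0.687 -0.335  0.057]
pin [ 0.769 -0.015  0.052]
```

View pics/crop.png

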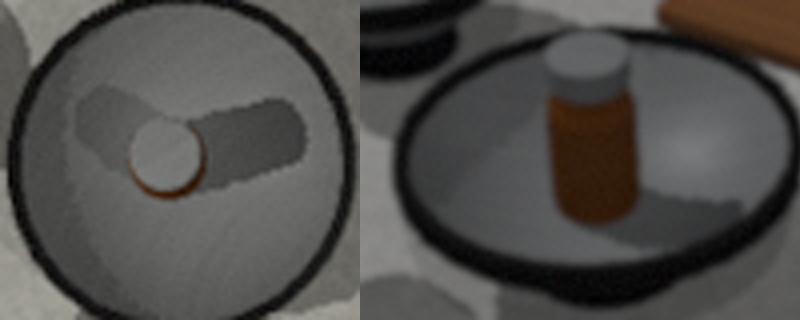

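The crop confirms it: amber body and steel cap, standing in the largest lid, with the cap centred at about (306.7,294) in the top view. I'll refine the lid circles.

Run:
```python
from station import robot
from h import *
r=robot.get_image("top");s=robot.get_image("side");im=r["image"]
for thr in (50,60,70):
  for px,n in [((310,296),'L'),((211,281),'M'),((449,282),'S')]:
    (c,e),k=rim(r,px,0,thr=thr);print(thr,n,c.round(4),e.round(4),k)
print('jar',cast(r,(306.7,294),.117))
ps=np.array([210+(590-360)/4,225+63/4]);print('jar side',ps,cast(s,ps,.117))
```

```text
50 L [0.4275 0.0297 0.0974] 0.0006 246
50 M [0.4629 0.2556 0.0729] 0.0007 183
50 S [ 0.4552 -0.2865  0.05  ] 0.0022 105
60 L [0.4275 0.0296 0.0978] 0.0006 246
60 M [0.4629 0.2555 0.0732] 0.0006 183
60 S [ 0.4553 -0.2868  0.05  ] 0.0023 158
70 L [0.4274 0.0296 0.0981] 0.0006 246
70 M [0.4628 0.2554 0.0735] 0.0007 184
70 S [ 0.4551 -0.2871  0.0522] 0.0008 132
jar [[0.42752025 0.03571905 0.117     ]]
jar side [267.5  240.75] [[0.42348661 0.02764649 0.117     ]]
```

Run:
```python
from station import robot
from h import *
r=robot.get_image("top");s=robot.get_image("side")
print('proj of top estimates into side:')
print('jar',proj(s,[.4275,.0357,.117]),'blue',proj(s,[.297,.301,.09]),'L rim centre',proj(s,[.4275,.0297,.072]))
g=s["image"].copy()
def ring(c,R,z,col):
    for a in np.linspace(0,2*np.pi,120):
        u=proj(s,[c[0]+R*np.cos(a),c[1]+R*np.sin(a),z]);cv2.circle(g4,tuple(int(v) for v in ((u-[170,150])*2.5)),1,col,-1)
g4=cv2.resize(g[150:390,170:490],None,fx=2.5,fy=2.5,interpolation=2)
ring([.4275,.0297],.1,.072,(255,0,0));ring([.4628,.2555],.075,.072,(255,0,0));ring([.4553,-.2870],.054,.072,(255,0,0));ring([.4275,.0357],.02,.117,(0,255,0))
cv2.imwrite("pics/ov.png",g4[:,:,::-1])
```

```text
proj of top estimates into side:
jar [266.33521629 238.18927418] blue [135.44284648 223.40752635] L rim centre [269.71567277 258.60657245]
```

View pics/ov.png

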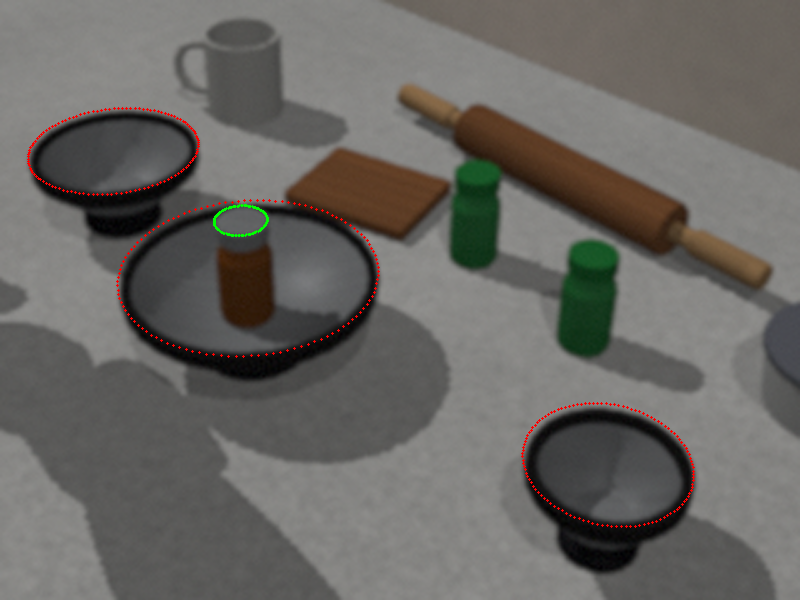

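The top-view points project 2–4 px high in the side view for everything, so that is a systematic calibration offset. I'll go above the jar and check with the wrist camera.

Request:
{"api": "step_arm", "payload": {
  "steps": [
    {"dx": 0.028, "dy": -0.055},
    {"dx": 0.056, "dy": -0.11},
    {"dx": 0.084, "dy": -0.165},
    {"dx": 0.112, "dy": -0.22},
    {"dx": 0.14, "dy": -0.275},
    {"dx": 0.168, "dy": -0.33},
    {"dx": 0.196, "dy": -0.385},
    {"dx": 0.224, "dy": -0.44}
  ]
}}

```text
invalid input
```

Request:
{"api": "step_arm", "payload": {
  "steps": [
    {"dx": 0.0275, "dy": -0.055},
    {"dx": 0.055, "dy": -0.11},
    {"dx": 0.0555, "dy": -0.132},
    {"dx": 0.0555, "dy": -0.132}
  ]
}}

```text
invalid input
```

```bash
cat > look.py <<'E'
import sys
from station import robot
from h import *
n=sys.argv[2];r=robot.get_image(sys.argv[1]);cv2.imwrite(f"pics/{n}.png",r["image"][:,:,::-1])
s=robot.state();print(s["clock"],s["eef_pos"].round(4),s["ee_rot"].round(4),s["force"].round(2),round(s["opening"],4))
np.savez(f"pics/{n}.npz",**r)
E
python3 look.py wrist w1
python3 - <<'E'
from h import *
r=dict(np.load("pics/w1.npz"));print(r["cam_to_world"].round(3)); print(proj(r,[.4275,.0357,.117]),proj(r,[.4275,.0297,.072]))
E
```

```text
0.5 [0.149  0.6069 0.2313] [ 1.201e-01  9.928e-01 -1.000e-04 -0.000e+00] [-0.05 -0.58  1.3 ] 0.0856
[[ 0.238  0.923  0.303  0.072]
 [ 0.971 -0.226 -0.075  0.625]
 [-0.001  0.312 -0.95   0.374]
 [ 0.     0.     0.     1.   ]]
[-113.52218444  579.23633211] [-75.47381512 535.66140395]
```

View pics/w1.png

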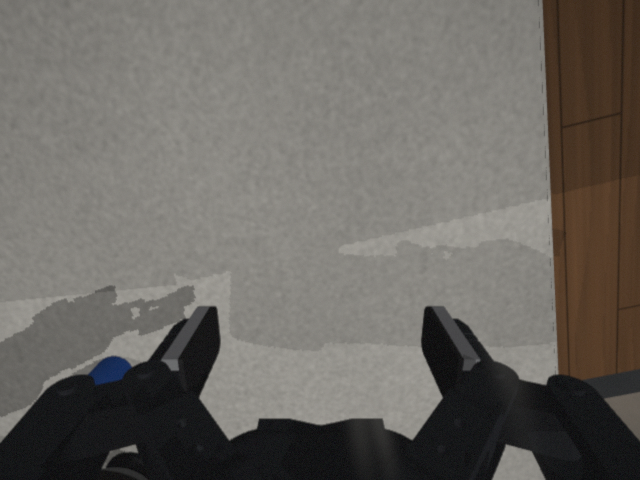

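Both calls were refused and the arm is still at its start; each row probably needs every key.

Request:
{"api": "step_arm", "payload": {
  "steps": [
    {"dx": 0.028, "dy": -0.055, "dz": 0, "turn": 0, "fingers": 1},
    {"dx": 0.056, "dy": -0.11, "dz": 0, "turn": 0, "fingers": 1},
    {"dx": 0.084, "dy": -0.165, "dz": 0, "turn": 0, "fingers": 1},
    {"dx": 0.112, "dy": -0.22, "dz": 0, "turn": 0, "fingers": 1},
    {"dx": 0.14, "dy": -0.275, "dz": 0, "turn": 0, "fingers": 1},
    {"dx": 0.168, "dy": -0.33, "dz": 0, "turn": 0, "fingers": 1},
    {"dx": 0.196, "dy": -0.385, "dz": 0, "turn": 0, "fingers": 1},
    {"dx": 0.224, "dy": -0.44, "dz": 0, "turn": 0, "fingers": 1}
  ],
  "newtons": 40
}}

```text
clock: 1.5
eef_pos: [0.3738, 0.1652, 0.2318]
ee_rot: [0.12, 0.993, 0.0, 0.001]
force: [1.4, 0.5, -0.0]
opening: 0.0853
```

Request:
{"api": "step_arm", "payload": {
  "steps": [
    {"dx": 0.02, "dy": -0.05, "dz": 0, "turn": 0, "fingers": 1},
    {"dx": 0.04, "dy": -0.1, "dz": 0, "turn": 0, "fingers": 1},
    {"dx": 0.0545, "dy": -0.131, "dz": 0, "turn": 0, "fingers": 1},
    {"dx": 0.0545, "dy": -0.131, "dz": 0, "turn": 0, "fingers": 1},
    {"dx": 0.0545, "dy": -0.131, "dz": 0, "turn": 0, "fingers": 1}
  ]
}}

```text
clock: 2.12
eef_pos: [0.4272, 0.0362, 0.2313]
ee_rot: [0.12, 0.993, 0.0, -0.0]
force: [-0.6, -0.3, -0.1]
opening: 0.0851
```

```bash
python3 look.py wrist w2
python3 - <<'E'
from h import *
r=dict(np.load("pics/w2.npz"));print(r["cam_to_world"].round(3)); print(proj(r,[.4275,.0357,.117]),proj(r,[.4275,.0297,.072]))
E
```

```text
2.175 [0.4271 0.0366 0.2313] [ 1.197e-01  9.928e-01  2.000e-04 -2.000e-04] [0.   0.44 0.23] 0.0855
[[ 0.238  0.923  0.302  0.35 ]
 [ 0.971 -0.226 -0.074  0.054]
 [-0.     0.311 -0.95   0.374]
 [ 0.     0.     0.     1.   ]]
[321.13365352 234.49787399] [314.45871628 220.95742007]
```

View pics/w2.png

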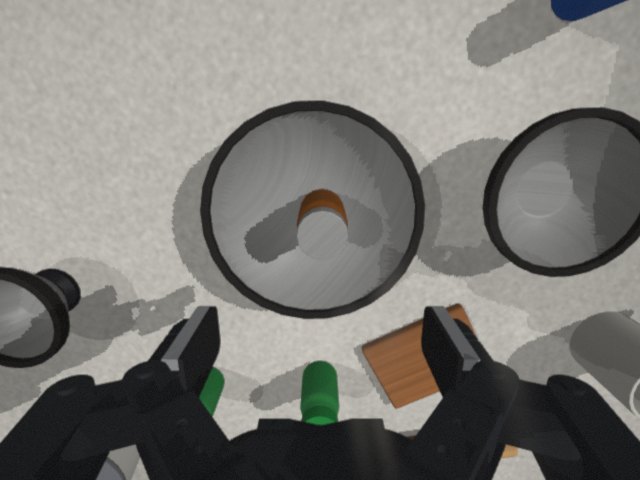

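The wrist view shows the cap at (322,235), against (321,234.5) predicted, and the large lid's rim around (313,210). I'll fit the rim and descend.

Run:
```python
from h import *
r=dict(np.load("pics/w2.npz"))
for px,n in [((313,210),'L'),((570,190),'M')]:
    for t in (50,70): print(n,rim(r,px,0,thr=t))
print(cast(r,(322,235),.117))
```

```text
L ((array([0.42451262, 0.02773883, 0.0944217 ]), np.float64(0.0032114774558869375)), 1156)
L ((array([0.42596809, 0.02796591, 0.09798098]), np.float64(0.0002968580014682264)), 622)
M ((array([0.45879518, 0.24826086, 0.07032454]), np.float64(0.004070266926380385)), 775)
M ((array([0.45734076, 0.24402068, 0.06790991]), np.float64(0.005453827363369837)), 957)
[[0.42804761 0.03624753 0.117     ]]
```

Request:
{"api": "step_arm", "payload": {
  "steps": [
    {"dx": 0, "dy": 0, "dz": -0.05, "turn": 0, "fingers": 1},
    {"dx": 0, "dy": 0, "dz": -0.1, "turn": 0, "fingers": 1},
    {"dx": 0, "dy": 0, "dz": -0.14, "turn": 0, "fingers": 1},
    {"dx": 0, "dy": 0, "dz": -0.17, "turn": 0, "fingers": 1},
    {"dx": 0, "dy": 0, "dz": -0.176, "turn": 0, "fingers": 1},
    {"dx": 0, "dy": 0, "dz": -0.176, "turn": 0, "fingers": 0.9},
    {"dx": 0, "dy": 0, "dz": -0.176, "turn": 0, "fingers": 0.7},
    {"dx": 0, "dy": 0, "dz": -0.176, "turn": 0, "fingers": 0.6}
  ]
}}

```text
clock: 3.18
eef_pos: [0.4288, 0.036, 0.0566]
ee_rot: [0.12, 0.993, 0.0, 0.001]
force: [-0.3, -0.4, -0.8]
opening: 0.0511
```

Request:
{"api": "step_arm", "payload": {
  "steps": [
    {"dx": 0, "dy": 0, "dz": 0, "turn": 0, "fingers": 0.5},
    {"dx": 0, "dy": 0, "dz": 0, "turn": 0, "fingers": 0.35},
    {"dx": 0, "dy": 0, "dz": 0, "turn": 0, "fingers": 0.35},
    {"dx": 0, "dy": 0, "dz": 0, "turn": 0, "fingers": 0.35},
    {"dx": 0, "dy": 0, "dz": 0, "turn": 0, "fingers": 0.35},
    {"dx": 0, "dy": 0, "dz": 0.01, "turn": 0, "fingers": 0.35},
    {"dx": 0, "dy": 0, "dz": 0.03, "turn": 0, "fingers": 0.35},
    {"dx": 0, "dy": 0, "dz": 0.05, "turn": 0, "fingers": 0.35}
  ]
}}

```text
clock: 4.18
eef_pos: [0.4269, 0.0359, 0.1059]
ee_rot: [0.12, 0.993, -0.0, -0.0]
force: [0.2, 0.4, -1.5]
opening: 0.0429
```

```bash
python3 look.py wrist w3; python3 look.py side s3; python3 -c "
import cv2,numpy as np
a=cv2.imread('pics/w3.png');b=cv2.imread('pics/s3.png')
cv2.imwrite('pics/c3.png',np.hstack([cv2.resize(a,(400,300)),cv2.resize(b,(400,300))]))"
```

```text
4.225 [0.4291 0.0358 0.1085] [0.1202 0.9928 0.     0.0019] [0.09 1.51 0.21] 0.0428
4.275 [0.4294 0.0357 0.1075] [0.1202 0.9928 0.     0.0023] [ 0.11  0.05 -1.6 ] 0.0428
```

View pics/c3.png

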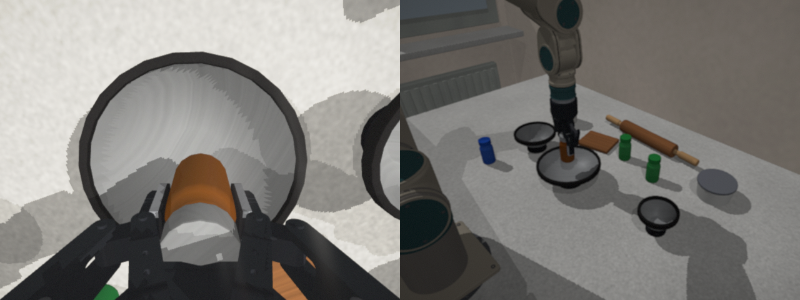

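The jar is held (opening 42.8 mm) and clear of the lid floor. I'll carry it to the board centre at (0.645,0.116).

Request:
{"api": "step_arm", "payload": {
  "steps": [
    {"dx": 0, "dy": 0, "dz": 0.04, "turn": 0, "fingers": 0.35},
    {"dx": 0.03, "dy": 0.01, "dz": 0.06, "turn": 0, "fingers": 0.35},
    {"dx": 0.08, "dy": 0.03, "dz": 0.06, "turn": 0, "fingers": 0.35},
    {"dx": 0.13, "dy": 0.048, "dz": 0.06, "turn": 0, "fingers": 0.35},
    {"dx": 0.18, "dy": 0.066, "dz": 0.06, "turn": 0, "fingers": 0.35},
    {"dx": 0.21, "dy": 0.078, "dz": 0.06, "turn": 0, "fingers": 0.35},
    {"dx": 0.217, "dy": 0.08, "dz": 0.04, "turn": 0, "fingers": 0.35},
    {"dx": 0.217, "dy": 0.08, "dz": 0.0, "turn": 0, "fingers": 0.35}
  ]
}}

```text
clock: 5.28
eef_pos: [0.6454, 0.1159, 0.1046]
ee_rot: [0.12, 0.993, 0.0, 0.001]
force: [-0.3, 0.5, -1.8]
opening: 0.0428
```

Request:
{"api": "step_arm", "payload": {
  "steps": [
    {"dx": 0, "dy": 0, "dz": -0.03, "turn": 0, "fingers": 0.35},
    {"dx": 0, "dy": 0, "dz": -0.045, "turn": 0, "fingers": 0.35},
    {"dx": 0, "dy": 0, "dz": -0.055, "turn": 0, "fingers": 0.35},
    {"dx": 0, "dy": 0, "dz": -0.055, "turn": 0, "fingers": 0.35},
    {"dx": 0, "dy": 0, "dz": -0.055, "turn": 0, "fingers": 0.35}
  ]
}}

```text
clock: 5.9
eef_pos: [0.6456, 0.116, 0.0516]
ee_rot: [0.12, 0.993, 0.0, 0.001]
force: [0.1, 0.6, -1.3]
opening: 0.0434
```

```bash
python3 look.py side s4; python3 look.py wrist w4; python3 -c "
import cv2,numpy as np
a=cv2.imread('pics/w4.png');b=cv2.imread('pics/s4.png')[150:300,220:420]
cv2.imwrite('pics/c4.png',np.hstack([cv2.resize(a,(400,300)),cv2.resize(b,(400,300))]))"
```

```text
5.95 [0.6458 0.1161 0.0518] [1.201e-01 9.928e-01 3.000e-04 1.300e-03] [ 0.21  0.07 -2.41] 0.0432
6.0 [0.6457 0.116  0.0518] [1.201e-01 9.928e-01 3.000e-04 1.300e-03] [ 0.24  0.38 -2.39] 0.0429
```

View pics/c4.png

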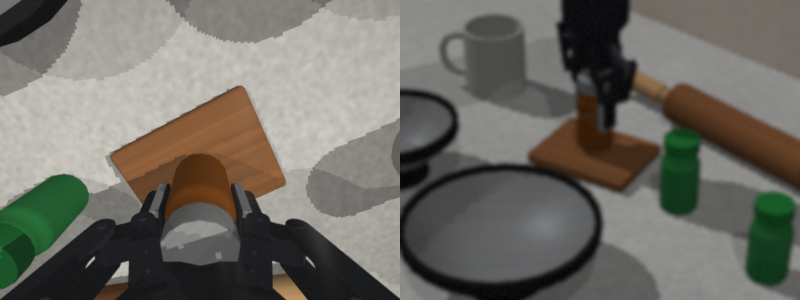

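Request:
{"api": "step_arm", "payload": {
  "steps": [
    {"dx": 0, "dy": 0, "dz": -0.004, "turn": 0, "fingers": 0.35},
    {"dx": 0, "dy": 0, "dz": -0.006, "turn": 0, "fingers": 0.35},
    {"dx": 0, "dy": 0, "dz": -0.007, "turn": 0, "fingers": 0.35},
    {"dx": 0, "dy": 0, "dz": -0.007, "turn": 0, "fingers": 0.35}
  ]
}}

```text
clock: 6.5
eef_pos: [0.6448, 0.116, 0.0447]
ee_rot: [0.12, 0.993, -0.0, 0.0]
force: [-2.9, -0.4, 4.6]
opening: 0.0428
```

Request:
{"api": "step_arm", "payload": {
  "steps": [
    {"dx": 0, "dy": 0, "dz": -0.001, "turn": 0, "fingers": 0.35},
    {"dx": 0, "dy": 0, "dz": -0.001, "turn": 0, "fingers": 0.35},
    {"dx": 0, "dy": 0, "dz": -0.001, "turn": 0, "fingers": 0.35}
  ]
}}

```text
clock: 6.88
eef_pos: [0.6448, 0.116, 0.0447]
ee_rot: [0.12, 0.993, -0.0, 0.0]
force: [-3.9, -0.7, 10.5]
opening: 0.0429
```

Contact is at TCP z 0.0447. I'll ease off the pressing, release, and rise.

Request:
{"api": "step_arm", "payload": {
  "steps": [
    {"dx": 0, "dy": 0, "dz": 0.001, "turn": 0, "fingers": 0.35},
    {"dx": 0, "dy": 0, "dz": 0.001, "turn": 0, "fingers": 0.55},
    {"dx": 0, "dy": 0, "dz": 0.001, "turn": 0, "fingers": 0.7},
    {"dx": 0, "dy": 0, "dz": 0.001, "turn": 0, "fingers": 0.8},
    {"dx": 0, "dy": 0, "dz": 0.001, "turn": 0, "fingers": 0.9},
    {"dx": 0, "dy": 0, "dz": 0.02, "turn": 0, "fingers": 0.9},
    {"dx": 0, "dy": 0, "dz": 0.06, "turn": 0, "fingers": 0.9},
    {"dx": 0, "dy": 0, "dz": 0.12, "turn": 0, "fingers": 0.9}
  ]
}}

```text
clock: 7.88
eef_pos: [0.6431, 0.1158, 0.1627]
ee_rot: [0.12, 0.993, -0.0, -0.002]
force: [0.6, -0.5, 0.2]
opening: 0.0768
```

```bash
python3 look.py side s5; python3 look.py wrist w5; python3 -c "
import cv2,numpy as np
a=cv2.imread('pics/w5.png');b=cv2.imread('pics/s5.png')[150:300,220:420]
cv2.imwrite('pics/c5.png',np.hstack([cv2.resize(a,(400,300)),cv2.resize(b,(400,300))]))"
```

```text
7.925 [0.6493 0.1164 0.1742] [0.1201 0.9927 0.0014 0.0067] [2.72 1.08 6.12] 0.0769
7.975 [0.6505 0.1165 0.1725] [0.1201 0.9927 0.0016 0.0081] [0.79 0.01 0.5 ] 0.0774
```

View pics/c5.png

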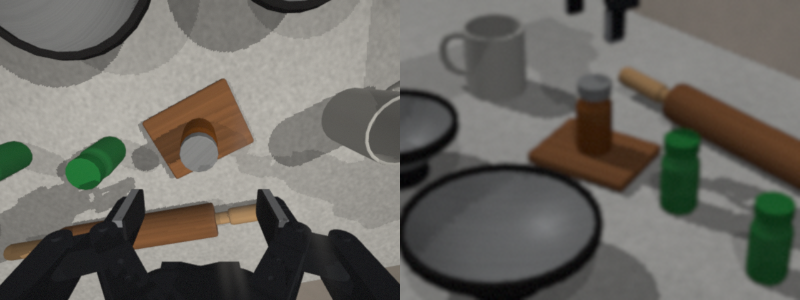

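The jar stands upright in the middle of the board. Next is the middle lid: I'll pinch its +y rim using the current tool angle (u = (0.238,0.971)), first hovering above it to look.

Request:
{"api": "step_arm", "payload": {
  "steps": [
    {"dx": -0.033, "dy": 0.042, "dz": 0.01, "turn": 0, "fingers": 0.9},
    {"dx": -0.066, "dy": 0.084, "dz": 0.02, "turn": 0, "fingers": 0.7},
    {"dx": -0.1, "dy": 0.126, "dz": 0.02, "turn": 0, "fingers": 0.5},
    {"dx": -0.133, "dy": 0.168, "dz": 0.02, "turn": 0, "fingers": 0.4},
    {"dx": -0.16, "dy": 0.2, "dz": 0.02, "turn": 0, "fingers": 0.4},
    {"dx": -0.165, "dy": 0.208, "dz": 0.02, "turn": 0, "fingers": 0.4},
    {"dx": -0.165, "dy": 0.208, "dz": 0.02, "turn": 0, "fingers": 0.4},
    {"dx": -0.165, "dy": 0.208, "dz": 0.02, "turn": 0, "fingers": 0.4}
  ]
}}

```text
clock: 8.98
eef_pos: [0.4806, 0.3232, 0.1826]
ee_rot: [0.121, 0.993, 0.0, 0.0]
force: [-0.3, -0.5, -0.4]
opening: 0.0338
```

```bash
python3 look.py wrist w6
python3 - <<'E'
from h import *
r=dict(np.load("pics/w6.npz"));c=proj(r,[.4628,.2555,.072]);print(c)
for t in (50,60,70,80): print(rim(r,c,0,thr=t))
E
```

```text
9.025 [0.4806 0.3231 0.1825] [ 1.210e-01  9.927e-01 -0.000e+00  3.000e-04] [-0.01  0.11  0.36] 0.0343
[228.66222659 233.83113213]
((array([0.61841655, 0.27641403, 0.14333532]), np.float64(0.060890852146636754)), 2399)
((array([0.62317812, 0.26465871, 0.13895928]), np.float64(0.06099013398088174)), 2380)
((array([0.6240614 , 0.26301669, 0.13901121]), np.float64(0.06084311194322734)), 2384)
((array([0.65020082, 0.24721745, 0.1478827 ]), np.float64(0.060040982385482076)), 2516)
```

View pics/w6.png

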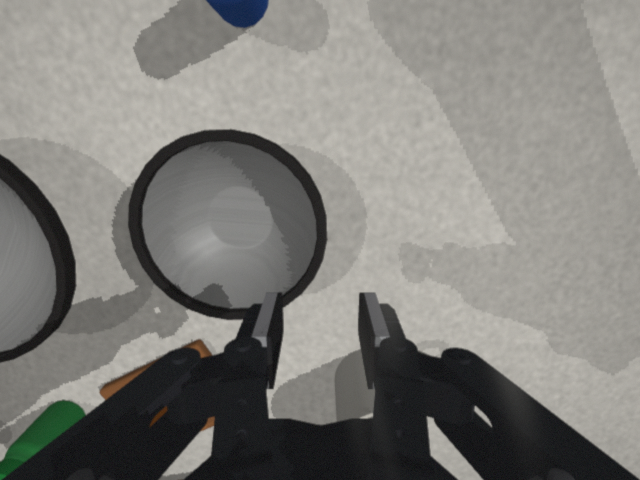

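```bash
cat >> h.py <<'E'
def rimsel(r,c,z,R,thr=60,maxrow=285):
    """contour points of dark mask whose cast radius about c is within 8 mm of R"""
    m=(r["image"].max(2)<thr).astype(np.uint8);m[maxrow:]=0
    cs,_=cv2.findContours(m,cv2.RETR_EXTERNAL,cv2.CHAIN_APPROX_NONE)
    p=np.vstack([q.reshape(-1,2) for q in cs if len(q)>60]).astype(float);p=p[p[:,1]<maxrow-3]
    P=cast(r,p,z);c=np.array(c,float)
    for _ in range(3):
        d=np.hypot(P[:,0]-c[0],P[:,1]-c[1]);Q=P[np.abs(d-R)<.008];s,e=circ(Q);c=s[:2]
    return s.round(4),e.round(4),len(Q)
E
python3 - <<'E'
from h import *
r=dict(np.load("pics/w6.npz"))
for t in (50,60,70): print(rimsel(r,(.4628,.2555),.072,.074,t))
E
```

```text
(array([0.4618, 0.254 , 0.0722]), np.float64(0.0026), 621)
(array([0.462 , 0.2541, 0.0725]), np.float64(0.0028), 618)
(array([0.4623, 0.2541, 0.0729]), np.float64(0.0029), 616)
```

Request:
{"api": "step_arm", "payload": {
  "steps": [
    {"dx": -0.0015, "dy": 0, "dz": -0.04, "turn": 0, "fingers": 0.4},
    {"dx": -0.0015, "dy": 0, "dz": -0.08, "turn": 0, "fingers": 0.4},
    {"dx": -0.0015, "dy": 0, "dz": -0.1, "turn": 0, "fingers": 0.4},
    {"dx": -0.0015, "dy": 0, "dz": -0.11, "turn": 0, "fingers": 0.4},
    {"dx": -0.0015, "dy": 0, "dz": -0.116, "turn": 0, "fingers": 0.4},
    {"dx": -0.0015, "dy": 0, "dz": -0.12, "turn": 0, "fingers": 0.4},
    {"dx": -0.0015, "dy": 0, "dz": -0.121, "turn": 0, "fingers": 0.4},
    {"dx": -0.0015, "dy": 0, "dz": -0.121, "turn": 0, "fingers": 0.4}
  ]
}}

```text
clock: 10.02
eef_pos: [0.4784, 0.3242, 0.0619]
ee_rot: [0.12, 0.993, 0.0, 0.0]
force: [-0.2, 0.0, 0.4]
opening: 0.0341
```

```bash
python3 look.py side s7; python3 look.py wrist w7; python3 -c "
import cv2,numpy as np
a=cv2.imread('pics/w7.png');b=cv2.imread('pics/s7.png')[150:270,140:300]
cv2.imwrite('pics/c7.png',np.hstack([cv2.resize(a,(400,300)),cv2.resize(b,(400,300))]))"
```

```text
10.075 [0.4784 0.3242 0.0619] [1.200e-01 9.928e-01 3.000e-04 4.000e-04] [ 0.67 -0.74 -0.41] 0.0341
10.125 [0.4784 0.3242 0.0619] [1.200e-01 9.928e-01 3.000e-04 4.000e-04] [-0.67 -1.03  0.32] 0.0341
```

View pics/c7.png

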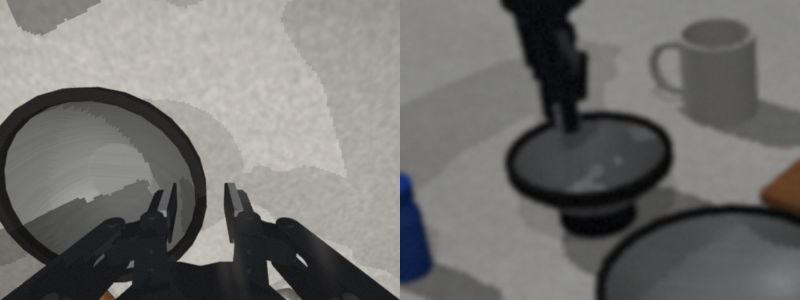

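The fingers straddle the band: the rim passes between them at about (205,190) in the wrist half. I'll close slowly and lift a little.

Request:
{"api": "step_arm", "payload": {
  "steps": [
    {"dx": 0, "dy": 0, "dz": 0, "turn": 0, "fingers": 0.3},
    {"dx": 0, "dy": 0, "dz": 0, "turn": 0, "fingers": 0.2},
    {"dx": 0, "dy": 0, "dz": 0, "turn": 0, "fingers": 0.12},
    {"dx": 0, "dy": 0, "dz": 0, "turn": 0, "fingers": 0.05},
    {"dx": 0, "dy": 0, "dz": 0, "turn": 0, "fingers": 0.0},
    {"dx": 0, "dy": 0, "dz": 0, "turn": 0, "fingers": 0.0},
    {"dx": 0, "dy": 0, "dz": 0, "turn": 0, "fingers": 0.0},
    {"dx": 0, "dy": 0, "dz": 0, "turn": 0, "fingers": 0.0}
  ],
  "newtons": 90
}}

```text
clock: 11.12
eef_pos: [0.4761, 0.324, 0.0625]
ee_rot: [0.12, 0.993, -0.0, -0.002]
force: [-6.6, -0.2, 12.6]
opening: 0.0049
```

Request:
{"api": "step_arm", "payload": {
  "steps": [
    {"dx": 0, "dy": 0, "dz": 0.005, "turn": 0, "fingers": 0.0},
    {"dx": 0, "dy": 0, "dz": 0.015, "turn": 0, "fingers": 0.0},
    {"dx": 0, "dy": 0, "dz": 0.03, "turn": 0, "fingers": 0.0},
    {"dx": 0, "dy": 0, "dz": 0.03, "turn": 0, "fingers": 0.0},
    {"dx": 0, "dy": 0, "dz": 0.03, "turn": 0, "fingers": 0.0}
  ]
}}

```text
clock: 11.75
eef_pos: [0.4783, 0.3242, 0.0914]
ee_rot: [0.12, 0.993, 0.0, 0.0]
force: [0.0, 0.2, -3.3]
opening: 0.0042
```

```bash
python3 look.py side s8; python3 look.py wrist w8; python3 -c "
import cv2,numpy as np
a=cv2.imread('pics/w8.png');b=cv2.imread('pics/s8.png')[150:270,140:300]
cv2.imwrite('pics/c8.png',np.hstack([cv2.resize(a,(400,300)),cv2.resize(b,(400,300))]))"
```

```text
11.8 [0.4779 0.324  0.091 ] [ 1.201e-01  9.928e-01  0.000e+00 -2.000e-04] [ 0.75 -0.66 -2.9 ] 0.0042
11.85 [0.4777 0.3238 0.0908] [ 1.201e-01  9.928e-01 -2.000e-04 -4.000e-04] [-0.64  0.57 -2.91] 0.0038
```

View pics/c8.png

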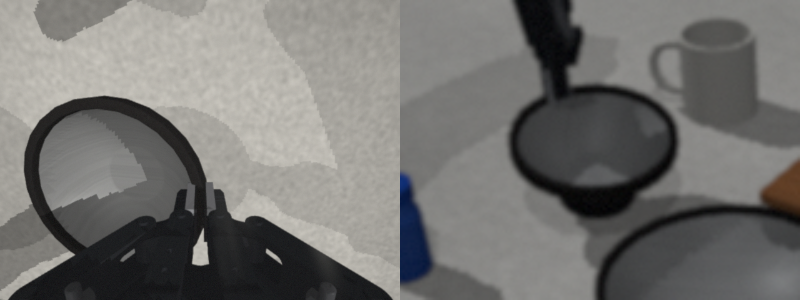

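```bash
python3 -c "
import cv2,numpy as np
a=cv2.imread('pics/w8.png')[140:440,20:420];b=cv2.imread('pics/s8.png')[165:265,160:290]
cv2.imwrite('pics/c8b.png',np.hstack([a,cv2.resize(b,(390,300),interpolation=2)]))"
```

```text
(no output)
```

View pics/c8b.png

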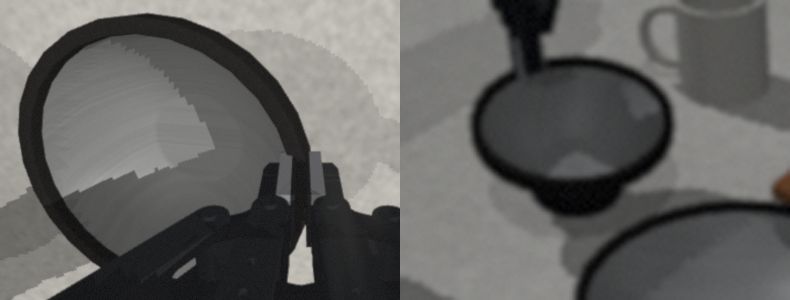

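```bash
cat > tilt.py <<'E'
import sys
from h import *
# far outer rim edge (top) as droop t grows, pivot at gripped rim top; print pixels + brightness around
w,s_,R,gx,gy,gz=sys.argv[1],sys.argv[2],*map(float,sys.argv[3:7]); sg=float(sys.argv[7]) if len(sys.argv)>7 else 1
u=np.array([.238,.971,0])*sg
for n in (w,s_):
    r=dict(np.load(f"pics/{n}.npz"));g=r["image"][:,:,::-1].copy()
    for t in range(0,25,4):
        a=np.radians(t);p=np.array([gx,gy,gz])-(2*R-.004)*(np.cos(a)*u+np.array([0,0,np.sin(a)]))
        q=proj(r,p);print(n,t,q.round(1))
        cv2.circle(g,tuple(int(round(v)) for v in q),1 if n==s_ else 2,(0,0,255) if t else (0,255,0),-1)
    if n==s_:
        q=proj(r,[gx,gy,gz]);x,y=int(max(q[0]-80,0)),int(max(q[1]-50,0));g=cv2.resize(g[y:y+120,x:x+160],(800,600),interpolation=2)
    cv2.imwrite(f"pics/tilt_{n}.png",g)
E
python3 tilt.py w8 s8 .075 .4778 .324 .1015
```

```text
w8 0 [-19.4 320. ]
w8 4 [  2.  308.2]
w8 8 [ 22.3 297.8]
w8 12 [ 41.6 288.5]
w8 16 [ 60.1 280.3]
w8 20 [ 77.9 273.1]
w8 24 [ 94.9 266.6]
s8 0 [226.9 213.6]
s8 4 [227.4 217.7]
s8 8 [227.7 221.5]
s8 12 [227.8 225.1]
s8 16 [227.8 228.4]
s8 20 [227.7 231.5]
s8 24 [227.5 234.3]
```

View pics/tilt_w8.png

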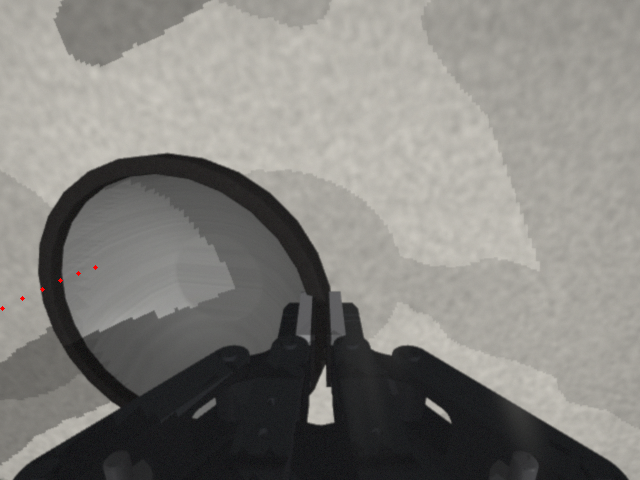

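View pics/tilt_s8.png

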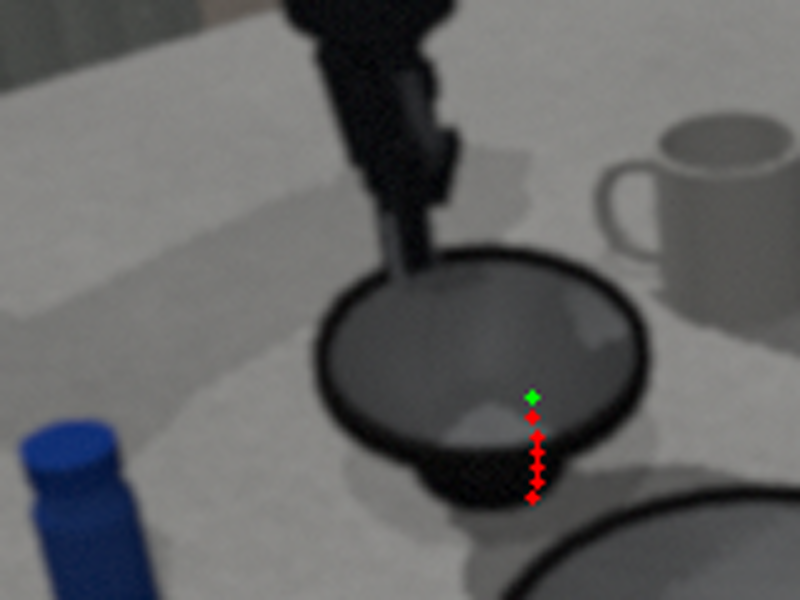

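The lid hangs about 11° low on the far side. I'll check whether it is creeping.

Request:
{"api": "step_arm", "payload": {
  "steps": [
    {"dx": 0, "dy": 0, "dz": 0, "turn": 0, "fingers": 0.0},
    {"dx": 0, "dy": 0, "dz": 0, "turn": 0, "fingers": 0.0},
    {"dx": 0, "dy": 0, "dz": 0, "turn": 0, "fingers": 0.0},
    {"dx": 0, "dy": 0, "dz": 0, "turn": 0, "fingers": 0.0}
  ],
  "newtons": 120
}}

```text
clock: 12.35
eef_pos: [0.478, 0.3239, 0.0913]
ee_rot: [0.12, 0.993, -0.0, -0.0]
force: [-0.7, -0.4, -2.7]
opening: 0.0032
```

```bash
python3 look.py side s9; python3 look.py wrist w9;python3 tilt.py w9 s9 .075 .4778 .324 .1015 >/dev/null
python3 -c "
import cv2,numpy as np
a=cv2.imread('pics/tilt_w9.png')[130:430,0:400];b=cv2.imread('pics/tilt_s9.png')
cv2.imwrite('pics/c9.png',np.hstack([a,cv2.resize(b,(400,300),interpolation=2)]))"
```

```text
12.4 [0.4781 0.324  0.0913] [ 0.1201  0.9928 -0.     -0.    ] [ 0.03 -0.58 -2.8 ] 0.0031
12.45 [0.4781 0.324  0.0913] [ 0.1201  0.9928 -0.      0.    ] [ 0.77  0.19 -3.47] 0.0027
```

View pics/c9.png

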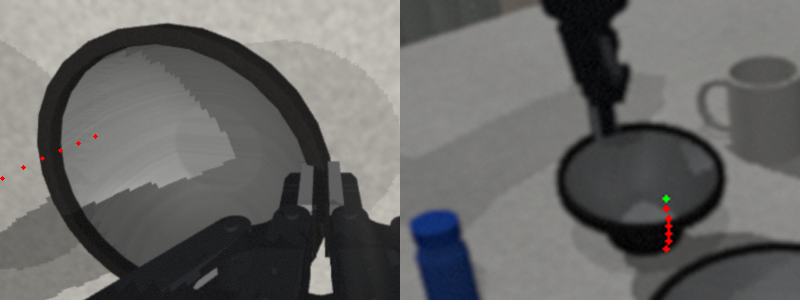

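The droop is stable at about 12°, so it isn't slipping. I'll raise it, carry it to the large lid, land the low knob edge first and then roll it level.

Request:
{"api": "step_arm", "payload": {
  "steps": [
    {"dx": 0, "dy": 0, "dz": 0.02, "turn": 0, "fingers": 0.0},
    {"dx": 0, "dy": 0, "dz": 0.05, "turn": 0, "fingers": 0.0},
    {"dx": 0, "dy": 0, "dz": 0.08, "turn": 0, "fingers": 0.0},
    {"dx": -0.002, "dy": -0.015, "dz": 0.095, "turn": 0, "fingers": 0.0},
    {"dx": -0.008, "dy": -0.05, "dz": 0.095, "turn": 0, "fingers": 0.0},
    {"dx": -0.014, "dy": -0.09, "dz": 0.095, "turn": 0, "fingers": 0.0},
    {"dx": -0.021, "dy": -0.13, "dz": 0.095, "turn": 0, "fingers": 0.0},
    {"dx": -0.028, "dy": -0.17, "dz": 0.095, "turn": 0, "fingers": 0.0}
  ]
}}

```text
clock: 13.45
eef_pos: [0.4486, 0.1519, 0.1856]
ee_rot: [0.12, 0.993, -0.0, -0.001]
force: [0.6, -1.2, -3.0]
opening: 0.0027
```

Request:
{"api": "step_arm", "payload": {
  "steps": [
    {"dx": -0.006, "dy": -0.035, "dz": 0, "turn": 0, "fingers": 0.0},
    {"dx": -0.009, "dy": -0.06, "dz": 0, "turn": 0, "fingers": 0.0},
    {"dx": -0.0105, "dy": -0.0716, "dz": 0, "turn": 0, "fingers": 0.0},
    {"dx": -0.0105, "dy": -0.0716, "dz": -0.01, "turn": 0, "fingers": 0.0},
    {"dx": -0.0105, "dy": -0.0716, "dz": -0.03, "turn": 0, "fingers": 0.0},
    {"dx": -0.0105, "dy": -0.0716, "dz": -0.05, "turn": 0, "fingers": 0.0},
    {"dx": -0.0105, "dy": -0.0716, "dz": -0.055, "turn": 0, "fingers": 0.0},
    {"dx": -0.0105, "dy": -0.0716, "dz": -0.055, "turn": 0, "fingers": 0.0}
  ]
}}

```text
clock: 14.45
eef_pos: [0.4392, 0.0829, 0.1308]
ee_rot: [0.12, 0.993, 0.0, -0.001]
force: [-0.1, 0.4, -3.1]
opening: 0.003
```

```bash
python3 look.py side s10; python3 look.py wrist w10;python3 tilt.py w10 s10 .075 .4395 .0824 .141 >/dev/null
python3 -c "
import cv2,numpy as np
a=cv2.imread('pics/tilt_w10.png')[130:430,0:400];b=cv2.imread('pics/tilt_s10.png')
cv2.imwrite('pics/c10.png',np.hstack([a,cv2.resize(b,(400,300),interpolation=2)]))"
```

```text
14.5 [0.4398 0.0828 0.1315] [1.197e-01 9.928e-01 1.000e-04 1.000e-04] [-0.17 -0.37 -1.86] 0.0026
14.55 [0.4402 0.0827 0.1319] [1.198e-01 9.928e-01 1.000e-04 6.000e-04] [ 0.08  0.06 -2.65] 0.003
```

View pics/c10.png

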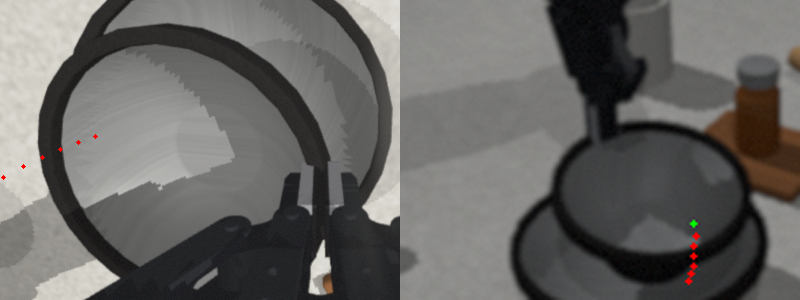

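The tilt is unchanged and the lid is clear over the large one. I'll lower it to first contact, expected at TCP z ≈ 0.110.

Request:
{"api": "step_arm", "payload": {
  "steps": [
    {"dx": 0, "dy": 0, "dz": -0.006, "turn": 0, "fingers": 0.0},
    {"dx": 0, "dy": 0, "dz": -0.012, "turn": 0, "fingers": 0.0},
    {"dx": 0, "dy": 0, "dz": -0.016, "turn": 0, "fingers": 0.0},
    {"dx": 0, "dy": 0, "dz": -0.018, "turn": 0, "fingers": 0.0},
    {"dx": 0, "dy": 0, "dz": -0.018, "turn": 0, "fingers": 0.0}
  ]
}}

```text
clock: 15.18
eef_pos: [0.4394, 0.0823, 0.1131]
ee_rot: [0.12, 0.993, -0.0, -0.0]
force: [0.5, 0.4, -2.3]
opening: 0.0033
```

Request:
{"api": "step_arm", "payload": {
  "steps": [
    {"dx": 0, "dy": 0, "dz": -0.001, "turn": 0, "fingers": 0.0},
    {"dx": 0, "dy": 0, "dz": -0.002, "turn": 0, "fingers": 0.0},
    {"dx": 0, "dy": 0, "dz": -0.003, "turn": 0, "fingers": 0.0},
    {"dx": 0, "dy": 0, "dz": -0.003, "turn": 0, "fingers": 0.0}
  ]
}}

```text
clock: 15.68
eef_pos: [0.4395, 0.0824, 0.1102]
ee_rot: [0.12, 0.993, -0.0, -0.0]
force: [0.0, 0.8, -2.5]
opening: 0.0029
```

Request:
{"api": "step_arm", "payload": {
  "steps": [
    {"dx": 0, "dy": 0, "dz": -0.001, "turn": 0, "fingers": 0.0},
    {"dx": 0, "dy": 0, "dz": -0.002, "turn": 0, "fingers": 0.0},
    {"dx": 0, "dy": 0, "dz": -0.002, "turn": 0, "fingers": 0.0}
  ]
}}

```text
clock: 16.05
eef_pos: [0.4395, 0.0824, 0.1082]
ee_rot: [0.12, 0.993, -0.0, -0.0]
force: [0.1, -1.2, -3.0]
opening: 0.0027
```

Request:
{"api": "step_arm", "payload": {
  "steps": [
    {"dx": 0, "dy": 0, "dz": -0.001, "turn": 0, "fingers": 0.0},
    {"dx": 0, "dy": 0, "dz": -0.002, "turn": 0, "fingers": 0.0},
    {"dx": 0, "dy": 0, "dz": -0.002, "turn": 0, "fingers": 0.0}
  ]
}}

```text
clock: 16.42
eef_pos: [0.4398, 0.0824, 0.1065]
ee_rot: [0.12, 0.993, 0.0, 0.0]
force: [-0.7, 0.6, -1.7]
opening: 0.0025
```

```bash
python3 look.py side s11; python3 -c "
import cv2
cv2.imwrite('pics/c11.png',cv2.resize(cv2.imread('pics/s11.png')[190:310,200:360],(800,600),interpolation=2))"
```

```text
16.475 [0.4398 0.0824 0.1065] [1.201e-01 9.928e-01 1.000e-04 2.000e-04] [-0.1  -0.47 -1.51] 0.0034
```

View pics/c11.png

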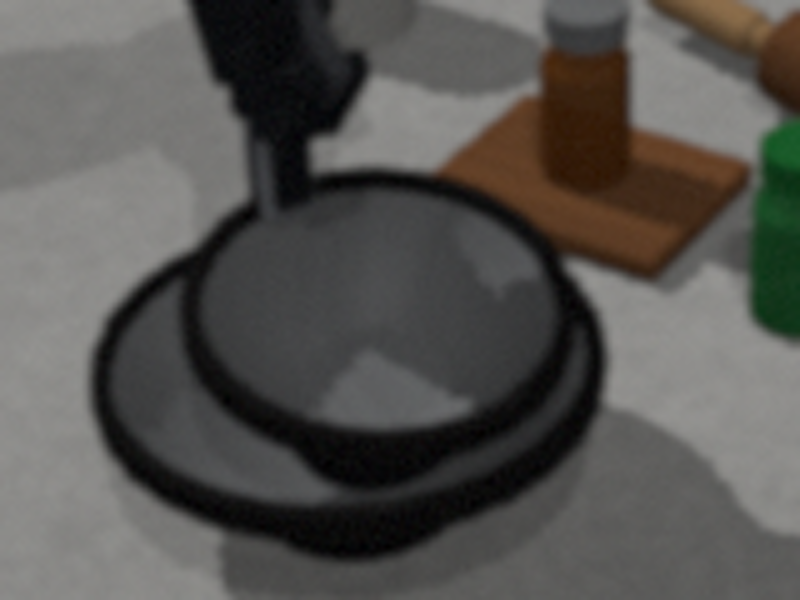

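First contact is at 0.107. Now I'll roll it level around the knob edge in small steps.

Request:
{"api": "step_arm", "payload": {
  "steps": [
    {"dx": 0.0004, "dy": 0.0018, "dz": -0.002, "turn": 0, "fingers": 0.0},
    {"dx": 0.0009, "dy": 0.0036, "dz": -0.0044, "turn": 0, "fingers": 0.0},
    {"dx": 0.0009, "dy": 0.0036, "dz": -0.0044, "turn": 0, "fingers": 0.0}
  ],
  "newtons": 60
}}

```text
clock: 16.85
eef_pos: [0.4408, 0.086, 0.1022]
ee_rot: [0.12, 0.993, -0.0, 0.0]
force: [-0.6, 0.5, 2.4]
opening: 0.0027
```

Request:
{"api": "step_arm", "payload": {
  "steps": [
    {"dx": 0.0004, "dy": 0.0018, "dz": -0.002, "turn": 0, "fingers": 0.0},
    {"dx": 0.0009, "dy": 0.0036, "dz": -0.0044, "turn": 0, "fingers": 0.0},
    {"dx": 0.0009, "dy": 0.0036, "dz": -0.0044, "turn": 0, "fingers": 0.0}
  ]
}}

```text
clock: 17.23
eef_pos: [0.4418, 0.0894, 0.0978]
ee_rot: [0.12, 0.993, -0.0, 0.0]
force: [-0.6, -0.1, 5.1]
opening: 0.0028
```

```bash
python3 look.py side s12; python3 -c "
import cv2
cv2.imwrite('pics/c12.png',cv2.resize(cv2.imread('pics/s12.png')[190:310,200:360],(800,600),interpolation=2))"
```

```text
17.275 [0.4418 0.0894 0.0979] [ 1.201e-01  9.928e-01 -5.000e-04  5.000e-04] [-0.28  1.12  5.82] 0.0029
```

View pics/c12.png

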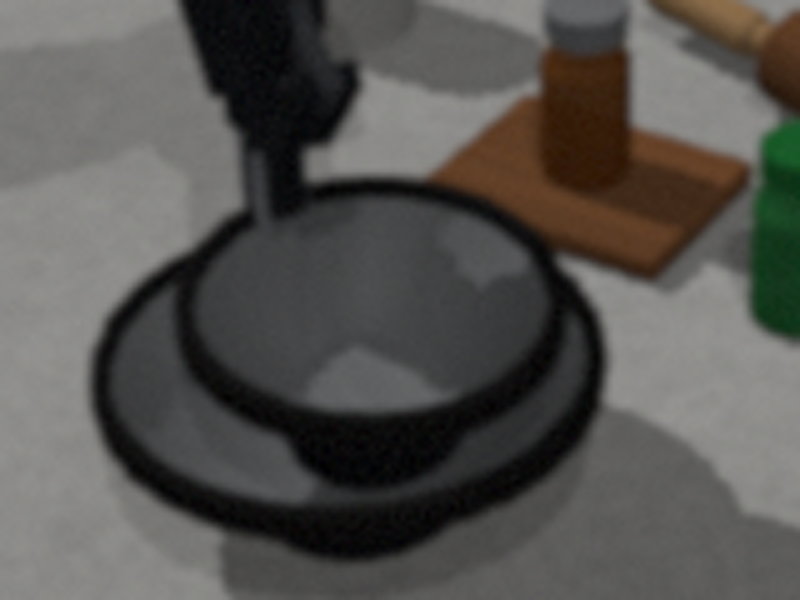

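It is rolling level as planned and the large lid hasn't moved. Continuing with a lighter grip.

Request:
{"api": "step_arm", "payload": {
  "steps": [
    {"dx": 0.0004, "dy": 0.0018, "dz": -0.002, "turn": 0, "fingers": 0.0},
    {"dx": 0.0009, "dy": 0.0038, "dz": -0.0044, "turn": 0, "fingers": 0.0},
    {"dx": 0.0009, "dy": 0.0038, "dz": -0.0044, "turn": 0, "fingers": 0.0}
  ],
  "newtons": 30
}}

```text
clock: 17.65
eef_pos: [0.4425, 0.0934, 0.0931]
ee_rot: [0.12, 0.993, 0.0, 0.0]
force: [0.9, 0.8, 2.2]
opening: 0.003
```

Request:
{"api": "step_arm", "payload": {
  "steps": [
    {"dx": 0.0004, "dy": 0.0018, "dz": -0.002, "turn": 0, "fingers": 0.0},
    {"dx": 0.0009, "dy": 0.0036, "dz": -0.0035, "turn": 0, "fingers": 0.0},
    {"dx": 0.0009, "dy": 0.0036, "dz": -0.0035, "turn": 0, "fingers": 0.0}
  ]
}}

```text
clock: 18.02
eef_pos: [0.4434, 0.0962, 0.0903]
ee_rot: [0.12, 0.993, -0.001, 0.0]
force: [-2.6, -2.7, 10.5]
opening: 0.0029
```

```bash
python3 look.py side s13; python3 look.py wrist w13; python3 -c "
import cv2,numpy as np
a=cv2.imread('pics/w13.png')
b=cv2.resize(cv2.imread('pics/s13.png')[190:310,200:360],(400,300),interpolation=2)
cv2.imwrite('pics/c13.png',np.hstack([cv2.resize(a,(400,300)),b]))"
```

```text
18.075 [0.4433 0.0962 0.0904] [ 1.203e-01  9.927e-01 -1.300e-03  3.000e-04] [-2.65 -3.04  9.92] 0.0029
18.125 [0.4433 0.0961 0.0903] [ 1.203e-01  9.927e-01 -1.300e-03  2.000e-04] [-2.85 -2.22  9.19] 0.0033
```

View pics/c13.png

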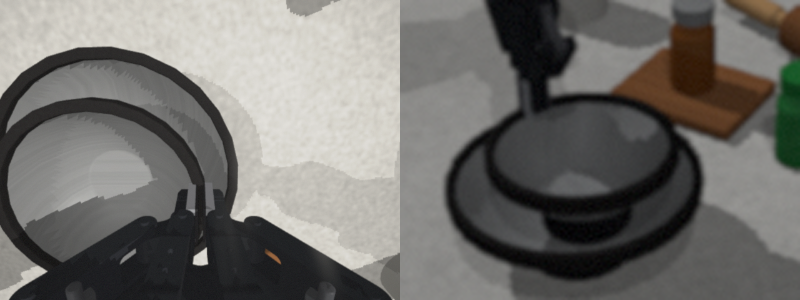

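The lid looks level now. I'll ease the load and release.

Request:
{"api": "step_arm", "payload": {
  "steps": [
    {"dx": 0, "dy": 0, "dz": 0.0005, "turn": 0, "fingers": 0.05},
    {"dx": 0, "dy": 0, "dz": 0.0005, "turn": 0, "fingers": 0.08},
    {"dx": 0, "dy": 0, "dz": 0.0005, "turn": 0, "fingers": 0.15},
    {"dx": 0, "dy": 0, "dz": 0.0005, "turn": 0, "fingers": 0.3},
    {"dx": 0, "dy": 0, "dz": 0.0005, "turn": 0, "fingers": 0.4},
    {"dx": 0, "dy": 0, "dz": 0.02, "turn": 0, "fingers": 0.4},
    {"dx": 0, "dy": 0, "dz": 0.06, "turn": 0, "fingers": 0.4},
    {"dx": 0, "dy": 0, "dz": 0.1, "turn": 0, "fingers": 0.4}
  ]
}}

```text
clock: 19.12
eef_pos: [0.4425, 0.0972, 0.19]
ee_rot: [0.12, 0.993, 0.0, -0.001]
force: [0.9, -0.4, -0.2]
opening: 0.0341
```

Request:
{"api": "step_arm", "payload": {
  "steps": [
    {"dx": 0.01, "dy": 0.04, "dz": 0.02, "turn": 0, "fingers": 0.4},
    {"dx": 0.01, "dy": 0.09, "dz": 0.02, "turn": 0, "fingers": 0.4},
    {"dx": 0.01, "dy": 0.14, "dz": 0.02, "turn": 0, "fingers": 0.4},
    {"dx": 0.01, "dy": 0.16, "dz": 0.02, "turn": 0, "fingers": 0.4},
    {"dx": 0.01, "dy": 0.16, "dz": 0.02, "turn": 0, "fingers": 0.4}
  ]
}}

```text
clock: 19.75
eef_pos: [0.4528, 0.2578, 0.2092]
ee_rot: [0.119, 0.993, -0.0, -0.0]
force: [0.9, 0.4, 0.8]
opening: 0.0342
```

```bash
python3 look.py side s14; python3 look.py top t14; python3 look.py wrist w14; python3 -c "
import cv2,numpy as np
a=cv2.imread('pics/w14.png');t=cv2.resize(cv2.imread('pics/t14.png')[180:345,160:380],(400,300))
b=cv2.resize(cv2.imread('pics/s14.png')[180:300,190:350],(400,300),interpolation=2)
cv2.imwrite('pics/c14.png',np.vstack([np.hstack([cv2.resize(a,(400,300)),b]),np.hstack([t,t*0])]))"
```

```text
19.8 [0.4527 0.2568 0.2091] [ 1.197e-01  9.928e-01 -5.000e-04 -5.000e-04] [ 0.35 -0.85 -0.22] 0.0343
19.85 [0.4528 0.2563 0.2092] [ 1.202e-01  9.928e-01 -5.000e-04 -4.000e-04] [-0.38 -0.42 -0.11] 0.0342
19.9 [0.4529 0.256  0.2093] [ 1.206e-01  9.927e-01 -4.000e-04 -4.000e-04] [-0.06 -0.15 -0.73] 0.0341
```

View pics/c14.png

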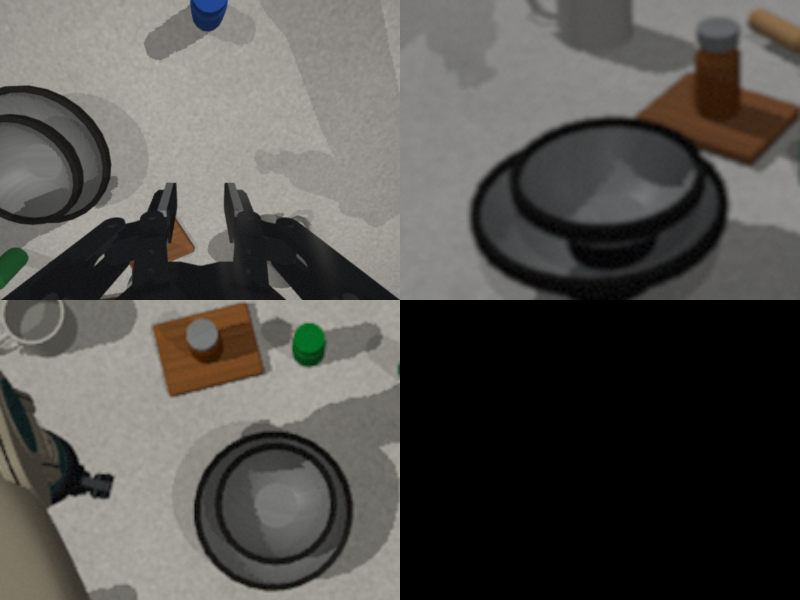

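It is nested and looks seated. I'll measure the offset between the two.

```bash
cat > ringfit.py <<'E'
import sys
from h import *
# trace each ring's dark band by radial profiles from an approx centre; use the outer and inner dark edges
def ringpts(r,c,R0,z,w=.014,thr=None):
    g=cv2.GaussianBlur(r["image"].max(2),(0,0),.6).astype(np.float32);P=[]
    for a in np.linspace(0,2*np.pi,180,endpoint=False):
        rr=np.arange(R0-w,R0+w,.0003)
        q=np.array([proj(r,[c[0]+x*np.cos(a),c[1]+x*np.sin(a),z]) for x in rr],np.float32)
        v=cv2.remap(g,q[:,0].reshape(1,-1),q[:,1].reshape(1,-1),1)[0]
        d=v<55
        if d.any() and not d[0] and not d[-1]:
            i=np.where(d)[0]; m=rr[i].mean(); P.append([c[0]+m*np.cos(a),c[1]+m*np.sin(a)])
    return np.array(P)
def fit(r,c,R0,z):
    c=np.array(c,float)
    for _ in range(4):
        P=ringpts(r,c,R0,z);s,e=circ(P);c=s[:2]
    return s.round(4),e.round(4),len(P)
if __name__=="__main__":
    for a in sys.argv[1:]:
        n,x,y,R,z=a.split(",");r=dict(np.load(f"pics/{n}.npz"));print(a,fit(r,(float(x),float(y)),float(R),float(z)))
E
python3 ringfit.py t14,.4275,.0297,.096,.072 t14,.4275,.0297,.071,.099 s14,.425,.0277,.096,.072 s14,.425,.0277,.071,.099
python3 - <<'E'
from station import robot
from h import *
r=robot.get_image("top");np.savez("pics/t0b.npz",**r)
E
```

```text
t14,.4275,.0297,.096,.072 (array([0.427 , 0.0297, 0.0939]), np.float64(0.0003), 117)
t14,.4275,.0297,.071,.099 (array([0.4355, 0.0253, 0.0714]), np.float64(0.0003), 99)
s14,.425,.0277,.096,.072 (array([0.4207, 0.0228, 0.0931]), np.float64(0.0013), 72)
s14,.425,.0277,.071,.099 (array([0.4283, 0.0184, 0.0705]), np.float64(0.0009), 123)
```

The middle lid sits about (+8,−4.4) mm off the large lid's axis; the top and side views agree, and the large lid hasn't moved. I'll regrip its rim lightly and slide it in by (−8,+4.4) mm.

Request:
{"api": "step_arm", "payload": {
  "steps": [
    {"dx": -0.002, "dy": -0.055, "dz": 0, "turn": 0, "fingers": 0.4},
    {"dx": -0.002, "dy": -0.11, "dz": 0, "turn": 0, "fingers": 0.4},
    {"dx": -0.002, "dy": -0.15, "dz": 0, "turn": 0, "fingers": 0.4},
    {"dx": -0.002, "dy": -0.163, "dz": -0.02, "turn": 0, "fingers": 0.4},
    {"dx": -0.002, "dy": -0.163, "dz": -0.06, "turn": 0, "fingers": 0.4},
    {"dx": -0.002, "dy": -0.163, "dz": -0.1, "turn": 0, "fingers": 0.4},
    {"dx": -0.002, "dy": -0.163, "dz": -0.116, "turn": 0, "fingers": 0.4},
    {"dx": -0.002, "dy": -0.163, "dz": -0.116, "turn": 0, "fingers": 0.4}
  ]
}}

```text
clock: 20.95
eef_pos: [0.4502, 0.0934, 0.093]
ee_rot: [0.121, 0.993, -0.0, -0.001]
force: [-0.2, -0.4, -0.1]
opening: 0.0342
```

```bash
python3 look.py wrist w15
```

```text
21.0 [0.4515 0.0937 0.0942] [1.204e-01 9.927e-01 0.000e+00 2.000e-04] [ 0.88 -0.49  0.7 ] 0.0339
```

View pics/w15.png

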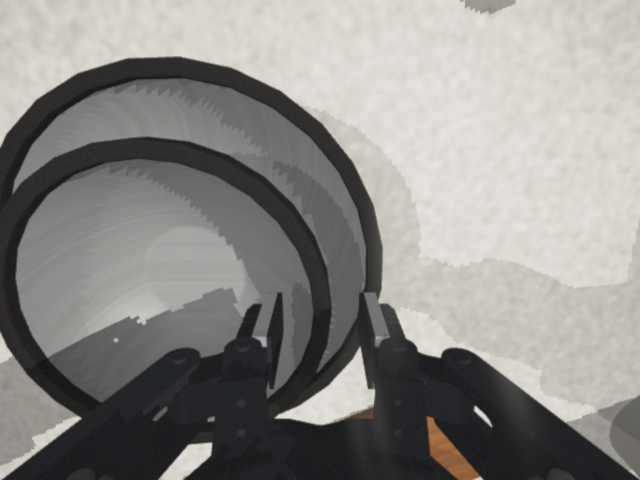

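```bash
python3 - <<'E'
from h import *
r=dict(np.load("pics/w15.npz"))
for p in ([.4515,.0937,.0942],[.4515,.0937,.099],[.4515,.0937,.113],[.4343,.0241,.099],[.4263,.0285,.072]): print(p,proj(r,p).round(1))
E
python3 ringfit.py w15,.434,.024,.071,.099 w15,.4263,.0285,.096,.072
```

```text
[0.4515, 0.0937, 0.0942] [323.9 312. ]
[0.4515, 0.0937, 0.099] [324.  317.5]
[0.4515, 0.0937, 0.113] [324.3 335.6]
[0.4343, 0.0241, 0.099] [161.  317.2]
[0.4263, 0.0285, 0.072] [186.3 274. ]
w15,.434,.024,.071,.099 (array([0.4328, 0.0276, 0.0695]), np.float64(0.0007), 84)
w15,.4263,.0285,.096,.072 (array([0.4236, 0.0302, 0.0916]), np.float64(0.0005), 79)
```

All three views agree on the offset, about (+8.5,−4) mm. I'll close gently and drag.

Request:
{"api": "step_arm", "payload": {
  "steps": [
    {"dx": 0, "dy": 0, "dz": 0, "turn": 0, "fingers": 0.25},
    {"dx": 0, "dy": 0, "dz": 0, "turn": 0, "fingers": 0.15},
    {"dx": 0, "dy": 0, "dz": 0, "turn": 0, "fingers": 0.1},
    {"dx": 0, "dy": 0, "dz": 0, "turn": 0, "fingers": 0.05},
    {"dx": 0, "dy": 0, "dz": 0, "turn": 0, "fingers": 0.05},
    {"dx": 0, "dy": 0, "dz": 0, "turn": 0, "fingers": 0.05}
  ],
  "newtons": 30
}}

```text
clock: 21.75
eef_pos: [0.4519, 0.0942, 0.0942]
ee_rot: [0.12, 0.993, 0.0, 0.001]
force: [-0.5, 1.8, 4.6]
opening: 0.0057
```

Request:
{"api": "step_arm", "payload": {
  "steps": [
    {"dx": -0.002, "dy": 0.001, "dz": 0, "turn": 0, "fingers": 0.05},
    {"dx": -0.004, "dy": 0.002, "dz": 0, "turn": 0, "fingers": 0.05},
    {"dx": -0.006, "dy": 0.003, "dz": 0, "turn": 0, "fingers": 0.05},
    {"dx": -0.0085, "dy": 0.0038, "dz": 0, "turn": 0, "fingers": 0.05},
    {"dx": -0.0085, "dy": 0.0038, "dz": 0, "turn": 0, "fingers": 0.05}
  ]
}}

```text
clock: 22.38
eef_pos: [0.4426, 0.0977, 0.0936]
ee_rot: [0.12, 0.993, -0.0, 0.0]
force: [3.0, -1.5, 1.8]
opening: 0.0054
```

```bash
python3 look.py top t16; python3 look.py side s16; python3 ringfit.py t16,.427,.0297,.094,.072 t16,.4275,.0297,.071,.099 s16,.4207,.0228,.093,.072 s16,.423,.0224,.071,.099
python3 -c "
import cv2,numpy as np
t=cv2.resize(cv2.imread('pics/t16.png')[180:345,160:380],(400,300))
b=cv2.resize(cv2.imread('pics/s16.png')[180:300,190:350],(400,300),interpolation=2)
cv2.imwrite('pics/c16.png',np.hstack([t,b]))"
```

```text
22.425 [0.4426 0.0977 0.0937] [ 1.201e-01  9.928e-01 -1.000e-04  1.000e-04] [ 2.36 -0.77  1.73] 0.0056
22.475 [0.4426 0.0977 0.0936] [ 1.201e-01  9.928e-01 -1.000e-04  0.000e+00] [ 2.83 -0.05  2.98] 0.0052
t16,.427,.0297,.094,.072 (array([0.4276, 0.0303, 0.0944]), np.float64(0.0005), 118)
t16,.4275,.0297,.071,.099 (array([0.4258, 0.0294, 0.0701]), np.float64(0.0007), 128)
s16,.4207,.0228,.093,.072 (array([0.4203, 0.023 , 0.0925]), np.float64(0.0012), 92)
s16,.423,.0224,.071,.099 (array([0.4213, 0.0208, 0.0715]), np.float64(0.0008), 108)
```

View pics/c16.png

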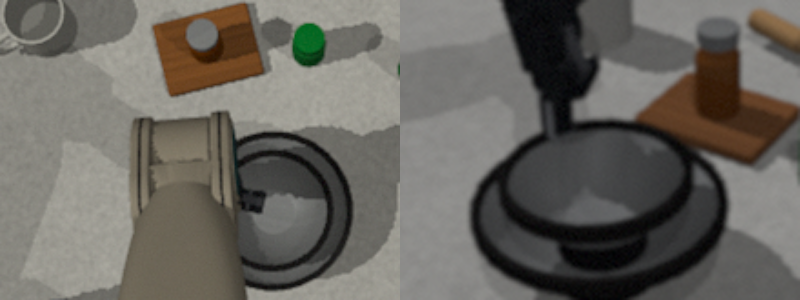

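Request:
{"api": "step_arm", "payload": {
  "steps": [
    {"dx": 0, "dy": 0, "dz": 0, "turn": 0, "fingers": 0.1},
    {"dx": 0, "dy": 0, "dz": 0, "turn": 0, "fingers": 0.2},
    {"dx": 0, "dy": 0, "dz": 0, "turn": 0, "fingers": 0.35},
    {"dx": 0, "dy": 0, "dz": 0.005, "turn": 0, "fingers": 0.4},
    {"dx": 0, "dy": 0, "dz": 0.03, "turn": 0, "fingers": 0.4},
    {"dx": 0, "dy": 0, "dz": 0.07, "turn": 0, "fingers": 0.4},
    {"dx": 0, "dy": -0.03, "dz": 0.1, "turn": 0, "fingers": 0.4},
    {"dx": 0.005, "dy": -0.08, "dz": 0.1, "turn": 0, "fingers": 0.4}
  ]
}}

```text
clock: 23.48
eef_pos: [0.45, 0.0176, 0.197]
ee_rot: [0.118, 0.993, 0.0, 0.003]
force: [1.5, 0.7, -1.3]
opening: 0.0343
```

Request:
{"api": "step_arm", "payload": {
  "steps": [
    {"dx": 0.005, "dy": -0.055, "dz": 0, "turn": 0, "fingers": 0.4},
    {"dx": 0.01, "dy": -0.11, "dz": 0, "turn": 0, "fingers": 0.4},
    {"dx": 0.014, "dy": -0.165, "dz": 0, "turn": 0, "fingers": 0.4},
    {"dx": 0.017, "dy": -0.22, "dz": 0, "turn": 0, "fingers": 0.4},
    {"dx": 0.018, "dy": -0.25, "dz": 0, "turn": 0, "fingers": 0.4},
    {"dx": 0.018, "dy": -0.258, "dz": 0, "turn": 0, "fingers": 0.4},
    {"dx": 0.018, "dy": -0.258, "dz": 0, "turn": 0, "fingers": 0.4}
  ]
}}

```text
clock: 24.35
eef_pos: [0.4654, -0.2399, 0.1936]
ee_rot: [0.12, 0.993, 0.0, -0.0]
force: [0.2, -0.4, 0.6]
opening: 0.0342
```

```bash
python3 look.py top t17; python3 look.py side s17; python3 look.py wrist w17; python3 ringfit.py t17,.427,.0297,.094,.072 t17,.4275,.0297,.071,.099 s17,.4207,.0228,.093,.072 s17,.423,.0224,.071,.099 w17,.4545,-.2885,.05,.072 t17,.4555,-.287,.05,.072
python3 -c "
import cv2,numpy as np
a=cv2.resize(cv2.imread('pics/w17.png'),(400,300))
t=cv2.resize(cv2.imread('pics/t17.png')[180:345,200:420],(400,300))
b=cv2.resize(cv2.imread('pics/s17.png')[180:300,190:350],(400,300),interpolation=2)
cv2.imwrite('pics/c17.png',np.vstack([np.hstack([t,b]),np.hstack([a,a*0])]))"
```

```text
24.4 [ 0.4654 -0.2393  0.1935] [ 1.199e-01  9.928e-01  5.000e-04 -3.000e-04] [-0.16  0.06  0.92] 0.0343
24.45 [ 0.4654 -0.239   0.1935] [ 1.196e-01  9.928e-01  4.000e-04 -3.000e-04] [0.05 0.01 0.57] 0.0336
24.5 [ 0.4655 -0.2389  0.1936] [ 1.194e-01  9.928e-01  3.000e-04 -2.000e-04] [ 0.03 -0.25  0.68] 0.0341
t17,.427,.0297,.094,.072 (array([0.4274, 0.0297, 0.0941]), np.float64(0.0005), 180)
t17,.4275,.0297,.071,.099 (array([0.4276, 0.0281, 0.0708]), np.float64(0.0004), 175)
s17,.4207,.0228,.093,.072 (array([0.4201, 0.0226, 0.0926]), np.float64(0.0009), 95)
s17,.423,.0224,.071,.099 (array([0.4226, 0.0203, 0.0717]), np.float64(0.0007), 126)
w17,.4545,-.2885,.05,.072 (array([ 0.4533, -0.2885,  0.0487]), np.float64(0.0002), 178)Traceback (most recent call last):
  File "ringfit.py", line 21, in <module>
    n,x,y,R,z=a.split(",");r=dict(np.load(f"pics/{n}.npz"));print(a,fit(r,(float(x),float(y)),float(R),float(z)))
                                                                    ~~~^^^^^^^^^^^^^^^^^^^^^^^^^^^^^^^^^^^^^^^^^
  File "ringfit.py", line 17, in fit
    P=ringpts(r,c,R0,z);s,e=circ(P);c=s[:2]
                            ~~~~^^^
  File "h.py", line 11, in circ
    s=least_squares(f,[*P[:,:2].mean(0),0.05],loss='soft_l1',f_scale=0.001);return s.x,np.abs(s.fun).mean()
                        ~^^^^^^
IndexError: too many indices for array: array is 1-dimensional, but 2 were indexed
```

View pics/c17.png

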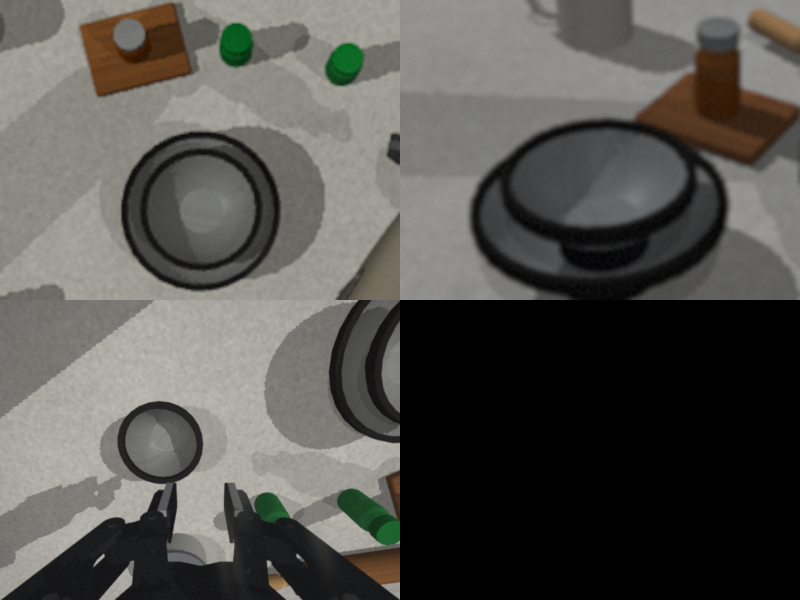

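The middle lid is now centred within about 2 mm and seated. The small lid is at (0.4533,−0.2885). I'll descend and pinch its +y rim.

Request:
{"api": "step_arm", "payload": {
  "steps": [
    {"dx": 0, "dy": -0.001, "dz": -0.04, "turn": 0, "fingers": 0.4},
    {"dx": 0, "dy": -0.001, "dz": -0.08, "turn": 0, "fingers": 0.4},
    {"dx": 0, "dy": -0.001, "dz": -0.11, "turn": 0, "fingers": 0.4},
    {"dx": 0, "dy": -0.001, "dz": -0.125, "turn": 0, "fingers": 0.4},
    {"dx": 0, "dy": -0.001, "dz": -0.131, "turn": 0, "fingers": 0.4},
    {"dx": 0, "dy": -0.001, "dz": -0.131, "turn": 0, "fingers": 0.4},
    {"dx": 0, "dy": -0.001, "dz": -0.131, "turn": 0, "fingers": 0.4}
  ]
}}

```text
clock: 25.38
eef_pos: [0.4667, -0.2419, 0.0639]
ee_rot: [0.12, 0.993, -0.001, 0.001]
force: [-0.6, -0.1, 0.2]
opening: 0.0342
```

```bash
python3 look.py wrist w18; python3 look.py side s18;python3 -c "
import cv2,numpy as np
a=cv2.resize(cv2.imread('pics/w18.png'),(400,300))
b=cv2.resize(cv2.imread('pics/s18.png')[270:390,340:500],(400,300),interpolation=2)
cv2.imwrite('pics/c18.png',np.hstack([a,b]))"
```

```text
25.425 [ 0.4666 -0.2419  0.0638] [ 1.201e-01  9.928e-01 -6.000e-04  1.100e-03] [-0.45  0.42  0.16] 0.034
25.475 [ 0.4665 -0.2418  0.0637] [ 1.201e-01  9.928e-01 -5.000e-04  1.000e-03] [-0.62  0.29 -0.4 ] 0.0342
```

View pics/c18.png

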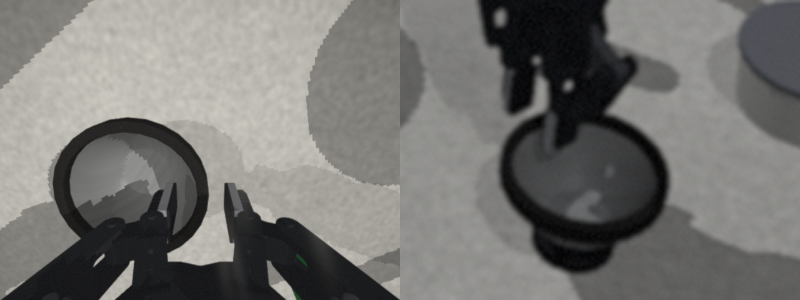

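Request:
{"api": "step_arm", "payload": {
  "steps": [
    {"dx": -0.001, "dy": 0, "dz": 0, "turn": 0, "fingers": 0.25},
    {"dx": -0.001, "dy": 0, "dz": 0, "turn": 0, "fingers": 0.15},
    {"dx": -0.001, "dy": 0, "dz": 0, "turn": 0, "fingers": 0.1},
    {"dx": -0.001, "dy": 0, "dz": 0, "turn": 0, "fingers": 0.05},
    {"dx": -0.001, "dy": 0, "dz": 0, "turn": 0, "fingers": 0.0},
    {"dx": -0.001, "dy": 0, "dz": 0, "turn": 0, "fingers": 0.0},
    {"dx": -0.001, "dy": 0, "dz": 0, "turn": 0, "fingers": 0.0}
  ],
  "newtons": 100
}}

```text
clock: 26.35
eef_pos: [0.4644, -0.2413, 0.063]
ee_rot: [0.12, 0.993, -0.0, -0.0]
force: [-1.5, 0.9, 5.4]
opening: 0.0049
```

Request:
{"api": "step_arm", "payload": {
  "steps": [
    {"dx": 0, "dy": 0, "dz": 0.005, "turn": 0, "fingers": 0.0},
    {"dx": 0, "dy": 0, "dz": 0.015, "turn": 0, "fingers": 0.0},
    {"dx": 0, "dy": 0, "dz": 0.04, "turn": 0, "fingers": 0.0},
    {"dx": 0, "dy": 0, "dz": 0.07, "turn": 0, "fingers": 0.0},
    {"dx": 0, "dy": 0, "dz": 0.1, "turn": 0, "fingers": 0.0},
    {"dx": 0, "dy": 0, "dz": 0.125, "turn": 0, "fingers": 0.0},
    {"dx": 0, "dy": 0, "dz": 0.135, "turn": 0, "fingers": 0.0},
    {"dx": 0, "dy": 0, "dz": 0.135, "turn": 0, "fingers": 0.0}
  ]
}}

```text
clock: 27.35
eef_pos: [0.465, -0.2414, 0.1981]
ee_rot: [0.12, 0.993, -0.0, 0.001]
force: [-0.4, -0.2, -1.5]
opening: 0.0045
```

```bash
python3 look.py side s19; python3 look.py wrist w19;python3 tilt.py w19 s19 .054 .4655 -.2418 .208 
python3 -c "
import cv2,numpy as np
a=cv2.imread('pics/tilt_w19.png')[130:430,0:400];b=cv2.imread('pics/tilt_s19.png')
cv2.imwrite('pics/c19.png',np.hstack([a,cv2.resize(b,(400,300),interpolation=2)]))"
```

```text
27.4 [ 0.4644 -0.241   0.1971] [ 1.201e-01  9.928e-01  2.000e-04 -3.000e-04] [-0.19 -0.06 -1.53] 0.0044
27.45 [ 0.464  -0.2408  0.1965] [ 1.201e-01  9.928e-01  5.000e-04 -8.000e-04] [ 0.4   0.11 -1.44] 0.0046
w19 0 [ 77.8 323.5]
w19 4 [ 89.  314.7]
w19 8 [100.3 306.8]
w19 12 [111.7 299.5]
w19 16 [123.  292.9]
w19 20 [134.4 286.9]
w19 24 [145.6 281.5]
s19 0 [452.4 289.7]
s19 4 [451.4 293.7]
s19 8 [450.1 297.4]
s19 12 [448.7 300.7]
s19 16 [447.  303.8]
s19 20 [445.1 306.6]
s19 24 [443. 309.]
```

View pics/c19.png

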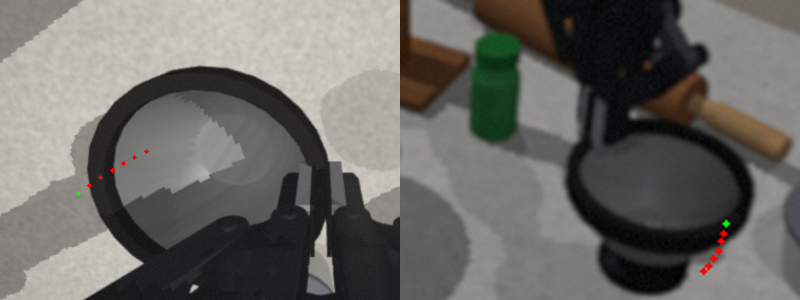

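It droops only about 5°. Carrying it over the stack: final grip point (0.4392,0.0744), first contact expected at z ≈ 0.124.

Request:
{"api": "step_arm", "payload": {
  "steps": [
    {"dx": -0.002, "dy": 0.02, "dz": 0, "turn": 0, "fingers": 0.0},
    {"dx": -0.006, "dy": 0.065, "dz": 0, "turn": 0, "fingers": 0.0},
    {"dx": -0.01, "dy": 0.115, "dz": 0, "turn": 0, "fingers": 0.0},
    {"dx": -0.014, "dy": 0.165, "dz": 0, "turn": 0, "fingers": 0.0},
    {"dx": -0.018, "dy": 0.215, "dz": 0, "turn": 0, "fingers": 0.0},
    {"dx": -0.022, "dy": 0.26, "dz": 0, "turn": 0, "fingers": 0.0},
    {"dx": -0.025, "dy": 0.295, "dz": 0, "turn": 0, "fingers": 0.0},
    {"dx": -0.0267, "dy": 0.3096, "dz": 0, "turn": 0, "fingers": 0.0}
  ]
}}

```text
clock: 28.45
eef_pos: [0.4362, 0.0705, 0.1967]
ee_rot: [0.119, 0.993, 0.0, -0.001]
force: [-0.1, 0.9, -2.1]
opening: 0.0041
```

Request:
{"api": "step_arm", "payload": {
  "steps": [
    {"dx": 0, "dy": 0, "dz": -0.015, "turn": 0, "fingers": 0.0},
    {"dx": 0, "dy": 0, "dz": -0.035, "turn": 0, "fingers": 0.0},
    {"dx": 0, "dy": 0, "dz": -0.05, "turn": 0, "fingers": 0.0},
    {"dx": 0, "dy": 0, "dz": -0.06, "turn": 0, "fingers": 0.0},
    {"dx": 0, "dy": 0, "dz": -0.067, "turn": 0, "fingers": 0.0},
    {"dx": 0, "dy": 0, "dz": -0.067, "turn": 0, "fingers": 0.0},
    {"dx": 0, "dy": 0, "dz": -0.067, "turn": 0, "fingers": 0.0}
  ]
}}

```text
clock: 29.32
eef_pos: [0.4385, 0.0683, 0.1311]
ee_rot: [0.12, 0.993, 0.0, 0.001]
force: [0.1, -0.1, -1.4]
opening: 0.0046
```

```bash
python3 look.py side s20; python3 look.py wrist w20
python3 -c "
import cv2,numpy as np
a=cv2.imread('pics/w20.png');b=cv2.imread('pics/s20.png')[170:290,190:350]
cv2.imwrite('pics/c20.png',np.hstack([cv2.resize(a,(400,300)),cv2.resize(b,(400,300),interpolation=2)]))"
```

```text
29.375 [0.4386 0.0683 0.1312] [1.201e-01 9.928e-01 1.000e-04 7.000e-04] [-0.07 -0.12 -1.2 ] 0.0047
29.425 [0.4386 0.0684 0.1312] [1.201e-01 9.928e-01 1.000e-04 7.000e-04] [ 0.03 -0.15 -1.56] 0.0047
```

View pics/c20.png

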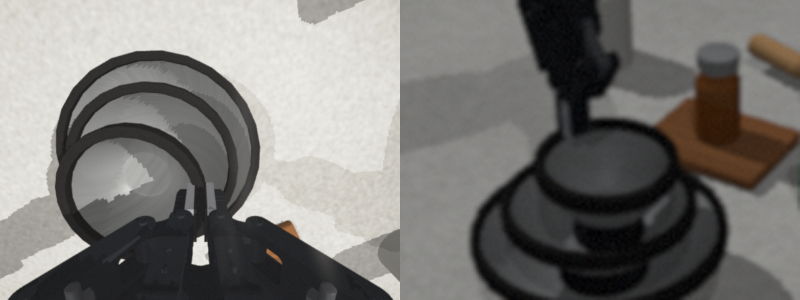

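Request:
{"api": "step_arm", "payload": {
  "steps": [
    {"dx": 0, "dy": 0, "dz": -0.002, "turn": 0, "fingers": 0.0},
    {"dx": 0, "dy": 0, "dz": -0.004, "turn": 0, "fingers": 0.0},
    {"dx": 0, "dy": 0, "dz": -0.006, "turn": 0, "fingers": 0.0},
    {"dx": 0, "dy": 0, "dz": -0.006, "turn": 0, "fingers": 0.0}
  ]
}}

```text
clock: 29.92
eef_pos: [0.4377, 0.0684, 0.1243]
ee_rot: [0.12, 0.993, -0.0, -0.0]
force: [0.5, -0.3, -1.4]
opening: 0.0046
```

Request:
{"api": "step_arm", "payload": {
  "steps": [
    {"dx": 0, "dy": 0, "dz": -0.001, "turn": 0, "fingers": 0.0},
    {"dx": 0, "dy": 0, "dz": -0.002, "turn": 0, "fingers": 0.0},
    {"dx": 0, "dy": 0, "dz": -0.002, "turn": 0, "fingers": 0.0}
  ]
}}

```text
clock: 30.3
eef_pos: [0.4379, 0.0683, 0.1225]
ee_rot: [0.12, 0.993, -0.0, -0.0]
force: [0.1, 0.2, -2.2]
opening: 0.0042
```

Request:
{"api": "step_arm", "payload": {
  "steps": [
    {"dx": 0.0002, "dy": 0.001, "dz": -0.001, "turn": 0, "fingers": 0.0},
    {"dx": 0.0004, "dy": 0.0017, "dz": -0.002, "turn": 0, "fingers": 0.0},
    {"dx": 0.0004, "dy": 0.0017, "dz": -0.002, "turn": 0, "fingers": 0.0}
  ],
  "newtons": 60
}}

```text
clock: 30.68
eef_pos: [0.4383, 0.0701, 0.1205]
ee_rot: [0.12, 0.993, -0.0, -0.0]
force: [0.5, -1.5, -1.3]
opening: 0.0044
```

Request:
{"api": "step_arm", "payload": {
  "steps": [
    {"dx": 0.0002, "dy": 0.001, "dz": -0.001, "turn": 0, "fingers": 0.0},
    {"dx": 0.0004, "dy": 0.002, "dz": -0.0015, "turn": 0, "fingers": 0.0},
    {"dx": 0.0004, "dy": 0.002, "dz": -0.0015, "turn": 0, "fingers": 0.0}
  ],
  "newtons": 50
}}

```text
clock: 31.05
eef_pos: [0.4389, 0.072, 0.1192]
ee_rot: [0.12, 0.993, -0.0, 0.0]
force: [0.3, -0.1, -0.8]
opening: 0.0044
```

Request:
{"api": "step_arm", "payload": {
  "steps": [
    {"dx": 0.0002, "dy": 0.001, "dz": -0.001, "turn": 0, "fingers": 0.0},
    {"dx": 0.0005, "dy": 0.002, "dz": -0.0015, "turn": 0, "fingers": 0.0},
    {"dx": 0.0005, "dy": 0.002, "dz": -0.0015, "turn": 0, "fingers": 0.0}
  ]
}}

```text
clock: 31.42
eef_pos: [0.4394, 0.074, 0.1177]
ee_rot: [0.12, 0.993, -0.0, 0.0]
force: [-0.7, -1.4, 0.1]
opening: 0.0045
```

```bash
python3 look.py side s21; python3 ringfit.py s21,.4201,.0226,.0926,.072 s21,.4226,.0203,.0717,.099 s21,.4226,.0203,.0505,.126
python3 -c "
import cv2,numpy as np
b=cv2.imread('pics/s21.png')[180:300,190:350]
cv2.imwrite('pics/c21.png',cv2.resize(b,(800,600),interpolation=2))"
```

```text
31.475 [0.4394 0.074  0.1177] [ 1.201e-01  9.928e-01 -1.000e-04  2.000e-04] [-0.03 -1.14 -0.38] 0.0044
s21,.4201,.0226,.0926,.072 (array([0.4189, 0.0223, 0.0914]), np.float64(0.0009), 67)
s21,.4226,.0203,.0717,.099 (array([0.4248, 0.0199, 0.0734]), np.float64(0.0011), 43)
s21,.4226,.0203,.0505,.126 (array([0.4239, 0.0181, 0.0493]), np.float64(0.0008), 90)
```

View pics/c21.png

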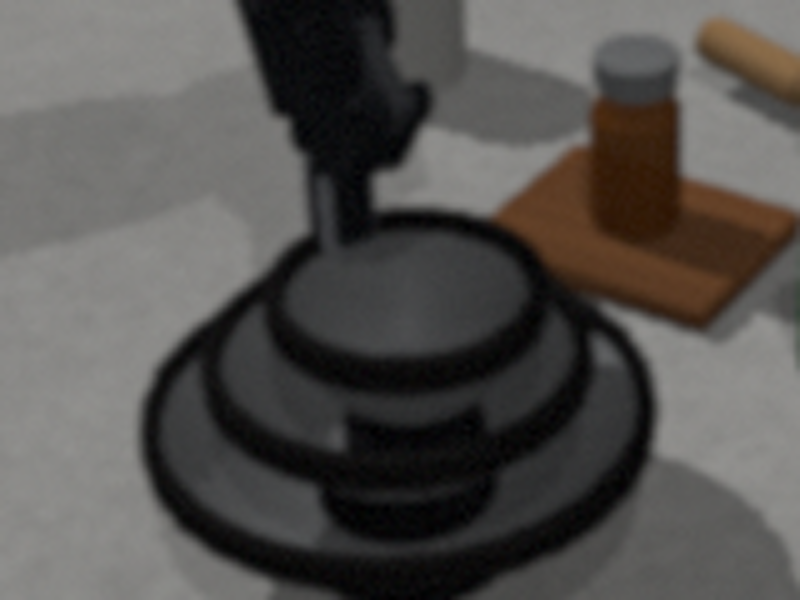

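Request:
{"api": "step_arm", "payload": {
  "steps": [
    {"dx": 0, "dy": 0.0005, "dz": -0.0005, "turn": 0, "fingers": 0.0},
    {"dx": -0.0005, "dy": 0.001, "dz": -0.001, "turn": 0, "fingers": 0.0},
    {"dx": -0.0005, "dy": 0.001, "dz": -0.001, "turn": 0, "fingers": 0.0}
  ],
  "newtons": 30
}}

```text
clock: 31.85
eef_pos: [0.4394, 0.0748, 0.1171]
ee_rot: [0.12, 0.993, -0.0, 0.001]
force: [0.1, -2.4, 2.7]
opening: 0.0048
```

Request:
{"api": "step_arm", "payload": {
  "steps": [
    {"dx": 0, "dy": 0, "dz": -0.0005, "turn": 0, "fingers": 0.0},
    {"dx": 0, "dy": 0, "dz": -0.0005, "turn": 0, "fingers": 0.0}
  ]
}}

```text
clock: 32.1
eef_pos: [0.4395, 0.0751, 0.1169]
ee_rot: [0.12, 0.993, 0.0, 0.001]
force: [0.2, -1.2, 6.7]
opening: 0.0048
```

Seated: the force turns upward at z 0.117, as expected. Releasing and retreating.

Request:
{"api": "step_arm", "payload": {
  "steps": [
    {"dx": 0, "dy": 0, "dz": 0.0005, "turn": 0, "fingers": 0.06},
    {"dx": 0, "dy": 0, "dz": 0.0005, "turn": 0, "fingers": 0.1},
    {"dx": 0, "dy": 0, "dz": 0.0005, "turn": 0, "fingers": 0.2},
    {"dx": 0, "dy": 0, "dz": 0.0005, "turn": 0, "fingers": 0.3},
    {"dx": 0, "dy": 0, "dz": 0.0005, "turn": 0, "fingers": 0.4},
    {"dx": 0, "dy": 0, "dz": 0.02, "turn": 0, "fingers": 0.4},
    {"dx": 0, "dy": 0, "dz": 0.06, "turn": 0, "fingers": 0.4},
    {"dx": 0, "dy": 0, "dz": 0.1, "turn": 0, "fingers": 0.4}
  ]
}}

```text
clock: 33.1
eef_pos: [0.4381, 0.0752, 0.2166]
ee_rot: [0.12, 0.993, 0.0, -0.001]
force: [0.4, -0.2, -0.4]
opening: 0.034
```

Request:
{"api": "step_arm", "payload": {
  "steps": [
    {"dx": 0.01, "dy": 0.04, "dz": 0.02, "turn": 0, "fingers": 0.4},
    {"dx": 0.01, "dy": 0.09, "dz": 0.02, "turn": 0, "fingers": 0.4},
    {"dx": 0.01, "dy": 0.15, "dz": 0.02, "turn": 0, "fingers": 0.4},
    {"dx": 0.01, "dy": 0.2, "dz": 0.02, "turn": 0, "fingers": 0.4},
    {"dx": 0.01, "dy": 0.2, "dz": 0.02, "turn": 0, "fingers": 0.4}
  ]
}}

```text
clock: 33.72
eef_pos: [0.4483, 0.2779, 0.2357]
ee_rot: [0.118, 0.993, 0.0, -0.0]
force: [0.3, -0.5, -0.0]
opening: 0.0344
```

```bash
python3 look.py side s22; python3 look.py top t22; python3 ringfit.py t22,.4274,.0297,.094,.072 t22,.4276,.0281,.071,.099 t22,.4276,.0281,.0505,.126 s22,.4201,.0226,.0926,.072 s22,.4226,.0203,.0717,.099 s22,.4226,.0203,.0505,.126
python3 -c "
import cv2,numpy as np
b=cv2.imread('pics/s22.png')[180:300,190:350];t=cv2.resize(cv2.imread('pics/t22.png')[230:350,230:390],(400,300),interpolation=2)
cv2.imwrite('pics/c22.png',np.hstack([t,cv2.resize(b,(400,300),interpolation=2)]))"
```

```text
33.775 [0.4482 0.2762 0.2356] [ 1.186e-01  9.929e-01 -3.000e-04 -4.000e-04] [-0.62 -0.33 -0.8 ] 0.0342
33.825 [0.4482 0.2751 0.2356] [ 1.195e-01  9.928e-01 -5.000e-04 -5.000e-04] [ 0.14  0.19 -0.19] 0.0341
t22,.4274,.0297,.094,.072 (array([0.4272, 0.0296, 0.0939]), np.float64(0.0004), 158)
t22,.4276,.0281,.071,.099 (array([0.4275, 0.0287, 0.0702]), np.float64(0.0007), 82)
t22,.4276,.0281,.0505,.126 (array([0.4341, 0.0261, 0.0519]), np.float64(0.0003), 66)
s22,.4201,.0226,.0926,.072 (array([0.4191, 0.0217, 0.0917]), np.float64(0.0008), 55)
s22,.4226,.0203,.0717,.099 (array([0.4237, 0.0213, 0.0724]), np.float64(0.0015), 48)
s22,.4226,.0203,.0505,.126 (array([0.4241, 0.0183, 0.0495]), np.float64(0.0007), 100)
```

View pics/c22.png

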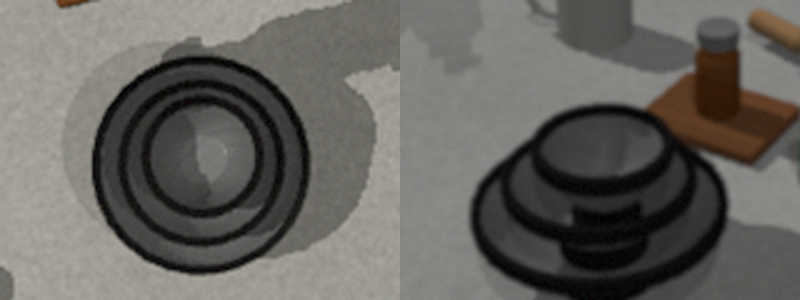

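View pics/t22.png

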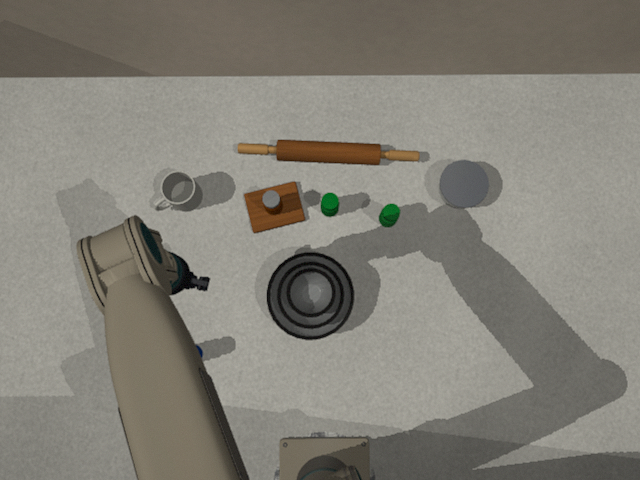

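Run:
```python
from h import *
r=dict(np.load("pics/t22.npz"))
for p,z in (((311.4,293.0),.126),((311,295.2),.099),((310.6,295.8),.072)): print(cast(r,p,z).round(4))
g=r["image"].max(2)
# row/col profiles through the stack
print(g[294,262:360].tolist());print(g[248:345,311].tolist())
```

```text
[[0.4291 0.0252 0.126 ]]
[[0.4259 0.0266 0.099 ]]
[[0.4262 0.0281 0.072 ]]
[142, 143, 141, 142, 113, 15, 25, 17, 43, 59, 62, 62, 61, 61, 56, 38, 17, 24, 33, 52, 60, 56, 58, 56, 45, 22, 22, 28, 50, 67, 61, 65, 68, 70, 74, 72, 74, 74, 78, 77, 80, 84, 85, 84, 84, 86, 93, 114, 119, 120, 117, 115, 119, 121, 121, 122, 120, 120, 115, 106, 102, 101, 99, 98, 95, 96, 95, 95, 94, 78, 30, 20, 27, 41, 54, 55, 54, 54, 37, 9, 17, 28, 52, 66, 64, 64, 63, 56, 48, 11, 22, 38, 85, 114, 110, 109, 111, 108]
[127, 105, 93, 88, 54, 8, 16, 23, 58, 71, 70, 62, 54, 46, 17, 17, 9, 43, 57, 46, 28, 13, 7, 36, 58, 76, 85, 86, 89, 88, 89, 93, 96, 97, 100, 104, 112, 116, 116, 117, 118, 120, 121, 119, 119, 116, 120, 119, 119, 120, 124, 107, 81, 81, 83, 75, 69, 68, 70, 65, 58, 57, 55, 55, 60, 47, 23, 21, 21, 63, 91, 85, 84, 78, 79, 76, 62, 31, 19, 21, 45, 80, 93, 89, 89, 90, 86, 71, 42, 23, 17, 58, 127, 165, 159, 159, 156]
```

```bash
for t in 35 42; do sed "s/v<55/v<$t/; s/w=.014/w=.009/" ringfit.py > rf2.py; python3 rf2.py t22,.4274,.0297,.096,.072 t22,.427,.028,.071,.099 t22,.429,.0255,.050,.126 s22,.4201,.0226,.096,.072 s22,.4226,.0203,.0717,.099 s22,.424,.018,.0505,.126; done
```

```text
t22,.4274,.0297,.096,.072 (array([0.4275, 0.0297, 0.0946]), np.float64(0.0002), 180)
t22,.427,.028,.071,.099 (array([0.4274, 0.0286, 0.0703]), np.float64(0.0003), 180)
t22,.429,.0255,.050,.126 (array([0.4312, 0.0267, 0.0497]), np.float64(0.0002), 180)
s22,.4201,.0226,.096,.072 (array([0.4211, 0.0229, 0.094 ]), np.float64(0.0006), 91)
s22,.4226,.0203,.0717,.099 (array([0.4222, 0.0226, 0.0708]), np.float64(0.001), 73)
s22,.424,.018,.0505,.126 (array([0.4247, 0.019 , 0.0499]), np.float64(0.0005), 123)
t22,.4274,.0297,.096,.072 (array([0.4274, 0.0296, 0.0945]), np.float64(0.0003), 180)
t22,.427,.028,.071,.099 (array([0.4273, 0.0286, 0.0702]), np.float64(0.0003), 180)
t22,.429,.0255,.050,.126 (array([0.4313, 0.0267, 0.0498]), np.float64(0.0003), 167)
s22,.4201,.0226,.096,.072 (array([0.4212, 0.0232, 0.0936]), np.float64(0.0006), 75)
s22,.4226,.0203,.0717,.099 (array([0.4228, 0.0211, 0.0715]), np.float64(0.0007), 40)
s22,.424,.018,.0505,.126 (array([0.4248, 0.0189, 0.0496]), np.float64(0.0005), 111)
```

Middle on large: within 1 mm. Small on middle: about (+3.5,−2) mm off, so I'll nudge it the same way, time permitting (34 s of 70 used).

Request:
{"api": "step_arm", "payload": {
  "steps": [
    {"dx": -0.006, "dy": -0.055, "dz": 0, "turn": 0, "fingers": 0.4},
    {"dx": -0.006, "dy": -0.11, "dz": 0, "turn": 0, "fingers": 0.4},
    {"dx": -0.006, "dy": -0.165, "dz": 0, "turn": 0, "fingers": 0.4},
    {"dx": -0.006, "dy": -0.2015, "dz": 0, "turn": 0, "fingers": 0.4},
    {"dx": -0.006, "dy": -0.2015, "dz": -0.03, "turn": 0, "fingers": 0.4},
    {"dx": -0.006, "dy": -0.2015, "dz": -0.07, "turn": 0, "fingers": 0.4},
    {"dx": -0.006, "dy": -0.2015, "dz": -0.1, "turn": 0, "fingers": 0.4},
    {"dx": -0.006, "dy": -0.2015, "dz": -0.115, "turn": 0, "fingers": 0.4}
  ]
}}

```text
clock: 34.83
eef_pos: [0.4408, 0.0723, 0.1194]
ee_rot: [0.121, 0.993, -0.0, -0.002]
force: [-0.3, 0.3, -0.0]
opening: 0.0341
```

Request:
{"api": "step_arm", "payload": {
  "steps": [
    {"dx": 0, "dy": 0, "dz": 0, "turn": 0, "fingers": 0.4},
    {"dx": 0, "dy": 0, "dz": 0, "turn": 0, "fingers": 0.4},
    {"dx": 0, "dy": 0, "dz": 0, "turn": 0, "fingers": 0.4}
  ]
}}

```text
clock: 35.2
eef_pos: [0.444, 0.0736, 0.1225]
ee_rot: [0.12, 0.993, 0.0, 0.001]
force: [0.1, -0.3, -0.3]
opening: 0.0344
```

```bash
python3 look.py wrist w23
```

```text
35.25 [0.4439 0.0736 0.1223] [1.201e-01 9.928e-01 2.000e-04 1.200e-03] [ 0.46 -0.01 -1.61] 0.0343
```

View pics/w23.png

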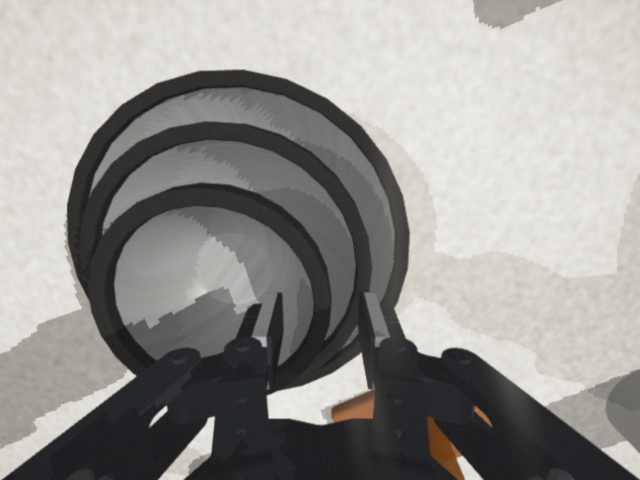

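Request:
{"api": "step_arm", "payload": {
  "steps": [
    {"dx": 0, "dy": 0, "dz": -0.002, "turn": 0, "fingers": 0.25},
    {"dx": 0, "dy": 0, "dz": -0.002, "turn": 0, "fingers": 0.15},
    {"dx": 0, "dy": 0, "dz": -0.002, "turn": 0, "fingers": 0.1},
    {"dx": 0, "dy": 0, "dz": -0.002, "turn": 0, "fingers": 0.05},
    {"dx": 0, "dy": 0, "dz": -0.002, "turn": 0, "fingers": 0.05},
    {"dx": 0, "dy": 0, "dz": -0.002, "turn": 0, "fingers": 0.05}
  ],
  "newtons": 30
}}

```text
clock: 36.0
eef_pos: [0.4426, 0.0735, 0.1191]
ee_rot: [0.12, 0.993, -0.0, -0.0]
force: [-0.1, -0.9, 1.0]
opening: 0.0062
```

Request:
{"api": "step_arm", "payload": {
  "steps": [
    {"dx": -0.001, "dy": 0.0005, "dz": 0, "turn": 0, "fingers": 0.05},
    {"dx": -0.002, "dy": 0.001, "dz": 0, "turn": 0, "fingers": 0.05},
    {"dx": -0.0035, "dy": 0.0018, "dz": 0, "turn": 0, "fingers": 0.05},
    {"dx": -0.0035, "dy": 0.0018, "dz": 0, "turn": 0, "fingers": 0.05}
  ]
}}

```text
clock: 36.5
eef_pos: [0.4395, 0.0755, 0.1192]
ee_rot: [0.12, 0.993, 0.0, 0.0]
force: [0.6, 0.6, 0.2]
opening: 0.0063
```

Request:
{"api": "step_arm", "payload": {
  "steps": [
    {"dx": 0, "dy": 0, "dz": 0, "turn": 0, "fingers": 0.1},
    {"dx": 0, "dy": 0, "dz": 0, "turn": 0, "fingers": 0.2},
    {"dx": 0, "dy": 0, "dz": 0, "turn": 0, "fingers": 0.35},
    {"dx": 0, "dy": 0, "dz": 0.005, "turn": 0, "fingers": 0.4},
    {"dx": 0, "dy": 0, "dz": 0.03, "turn": 0, "fingers": 0.4},
    {"dx": 0, "dy": 0, "dz": 0.08, "turn": 0, "fingers": 0.4},
    {"dx": 0, "dy": 0.03, "dz": 0.12, "turn": 0, "fingers": 0.4},
    {"dx": 0, "dy": 0.08, "dz": 0.12, "turn": 0, "fingers": 0.4}
  ]
}}

```text
clock: 37.5
eef_pos: [0.4425, 0.156, 0.2438]
ee_rot: [0.122, 0.993, 0.001, 0.004]
force: [0.8, 0.2, -0.9]
opening: 0.034
```

Request:
{"api": "step_arm", "payload": {
  "steps": [
    {"dx": 0, "dy": 0.05, "dz": 0, "turn": 0, "fingers": 0.4},
    {"dx": 0, "dy": 0.1, "dz": 0, "turn": 0, "fingers": 0.4},
    {"dx": 0, "dy": 0.13, "dz": 0, "turn": 0, "fingers": 0.4},
    {"dx": 0, "dy": 0.13, "dz": 0, "turn": 0, "fingers": 0.4}
  ]
}}

```text
clock: 38.0
eef_pos: [0.4391, 0.2871, 0.2393]
ee_rot: [0.119, 0.993, 0.0, 0.0]
force: [-0.1, -0.6, -0.0]
opening: 0.034
```

```bash
python3 look.py side s24; python3 look.py top t24; python3 rf2.py t24,.4274,.0297,.096,.072 t24,.427,.028,.071,.099 t24,.429,.0275,.050,.126 s24,.4201,.0226,.096,.072 s24,.4226,.0203,.0717,.099 s24,.424,.02,.0505,.126
python3 - <<'E'
from h import *
a=dict(np.load("pics/t24.npz"));b=cv2.imread("pics/top0.png")[:,:,::-1]
for n,x0,y0,x1,y1 in (("mug",150,165,200,215),("tub",435,155,495,212),("pin",232,135,425,168),("greens",315,190,405,230)):
    d=cv2.absdiff(a["image"],np.ascontiguousarray(b)).max(2)[y0:y1,x0:x1];print(n,"changed px",int((d>40).sum()))
cv2.imwrite("pics/c24.png",np.hstack([cv2.resize(a["image"][160:350,230:400],(400,447),interpolation=2),cv2.resize(dict(np.load("pics/s24.npz"))["image"][170:304,200:320],(400,447),interpolation=2)])[:,:,::-1])
hsv=cv2.cvtColor(a["image"],cv2.COLOR_RGB2HSV);print('jar cap',cast(a,(271.5,199.5),.105).round(3))
E
```

```text
38.05 [0.439  0.2858 0.2392] [ 1.192e-01  9.929e-01 -3.000e-04 -1.000e-04] [-1.05  0.31 -0.09] 0.0343
38.1 [0.439  0.2851 0.2391] [ 1.199e-01  9.928e-01 -4.000e-04 -1.000e-04] [ 0.81 -0.4   0.21] 0.034
t24,.4274,.0297,.096,.072 (array([0.4274, 0.0296, 0.0945]), np.float64(0.0003), 180)
t24,.427,.028,.071,.099 (array([0.4273, 0.0286, 0.0702]), np.float64(0.0003), 175)
t24,.429,.0275,.050,.126 (array([0.4322, 0.0271, 0.0499]), np.float64(0.0002), 143)
s24,.4201,.0226,.096,.072 (array([0.4212, 0.0232, 0.0936]), np.float64(0.0006), 74)
s24,.4226,.0203,.0717,.099 (array([0.4229, 0.0213, 0.0715]), np.float64(0.0007), 42)
s24,.424,.02,.0505,.126 (array([0.4255, 0.0195, 0.0496]), np.float64(0.0005), 110)
mug changed px 0
tub changed px 68
pin changed px 0
greens changed px 134
jar cap [[0.643 0.115 0.105]]
```

View pics/c24.png

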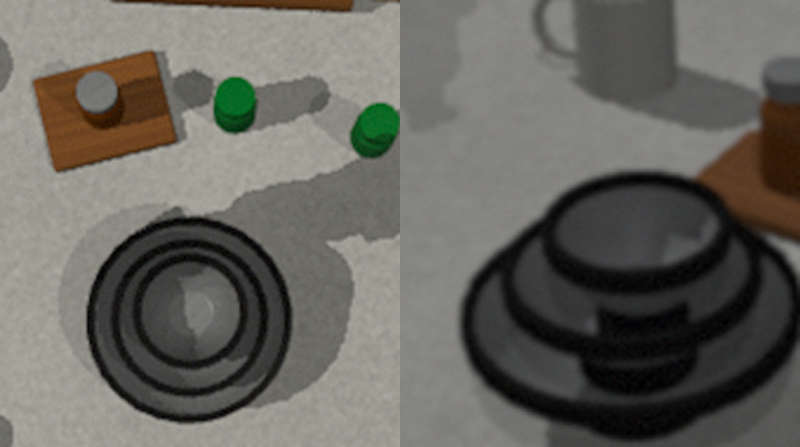

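The drag mostly yawed the small lid under the weak grip: in the top view it is still about (+4.9,−1.5) mm off. The middle and large lids didn't move. I'll retry with a firmer, deeper pinch. The bystanders show only shadow changes.

Request:
{"api": "step_arm", "payload": {
  "steps": [
    {"dx": 0.003, "dy": -0.055, "dz": 0, "turn": 0, "fingers": 0.4},
    {"dx": 0.003, "dy": -0.11, "dz": 0, "turn": 0, "fingers": 0.4},
    {"dx": 0.003, "dy": -0.165, "dz": 0, "turn": 0, "fingers": 0.4},
    {"dx": 0.003, "dy": -0.2105, "dz": 0, "turn": 0, "fingers": 0.4},
    {"dx": 0.003, "dy": -0.2105, "dz": -0.03, "turn": 0, "fingers": 0.4},
    {"dx": 0.003, "dy": -0.2105, "dz": -0.07, "turn": 0, "fingers": 0.4},
    {"dx": 0.003, "dy": -0.2105, "dz": -0.105, "turn": 0, "fingers": 0.4},
    {"dx": 0.003, "dy": -0.2105, "dz": -0.12, "turn": 0, "fingers": 0.4}
  ]
}}

```text
clock: 39.1
eef_pos: [0.4401, 0.0737, 0.1173]
ee_rot: [0.121, 0.993, -0.0, -0.002]
force: [-0.3, 0.6, 0.1]
opening: 0.0343
```

Request:
{"api": "step_arm", "payload": {
  "steps": [
    {"dx": 0, "dy": 0, "dz": 0, "turn": 0, "fingers": 0.4},
    {"dx": 0, "dy": 0, "dz": 0, "turn": 0, "fingers": 0.4},
    {"dx": 0, "dy": 0, "dz": 0, "turn": 0, "fingers": 0.4},
    {"dx": 0, "dy": 0, "dz": 0, "turn": 0, "fingers": 0.4}
  ]
}}

```text
clock: 39.6
eef_pos: [0.4431, 0.075, 0.1201]
ee_rot: [0.12, 0.993, 0.0, 0.001]
force: [0.9, 0.3, -0.7]
opening: 0.0343
```

Request:
{"api": "step_arm", "payload": {
  "steps": [
    {"dx": 0, "dy": -0.001, "dz": -0.002, "turn": 0, "fingers": 0.25},
    {"dx": 0, "dy": -0.001, "dz": -0.002, "turn": 0, "fingers": 0.15},
    {"dx": 0, "dy": -0.001, "dz": -0.002, "turn": 0, "fingers": 0.1},
    {"dx": 0, "dy": -0.001, "dz": -0.002, "turn": 0, "fingers": 0.04},
    {"dx": 0, "dy": -0.001, "dz": -0.002, "turn": 0, "fingers": 0.0},
    {"dx": 0, "dy": -0.001, "dz": -0.002, "turn": 0, "fingers": 0.0}
  ],
  "newtons": 90
}}

```text
clock: 40.35
eef_pos: [0.4423, 0.0741, 0.1174]
ee_rot: [0.12, 0.993, 0.0, -0.0]
force: [-1.5, 2.3, 5.4]
opening: 0.0044
```

Request:
{"api": "step_arm", "payload": {
  "steps": [
    {"dx": -0.0015, "dy": -0.0005, "dz": 0.0005, "turn": 0, "fingers": 0.0},
    {"dx": -0.003, "dy": 0, "dz": 0.0005, "turn": 0, "fingers": 0.0},
    {"dx": -0.0045, "dy": 0.0003, "dz": 0.0005, "turn": 0, "fingers": 0.0},
    {"dx": -0.005, "dy": 0.0006, "dz": 0.0005, "turn": 0, "fingers": 0.0},
    {"dx": -0.005, "dy": 0.0006, "dz": 0.0005, "turn": 0, "fingers": 0.0}
  ]
}}

```text
clock: 40.98
eef_pos: [0.4375, 0.0742, 0.1177]
ee_rot: [0.12, 0.993, -0.0, 0.0]
force: [1.7, -0.4, 1.3]
opening: 0.0038
```

```bash
python3 look.py side s25; python3 look.py top t25;  python3 rf2.py t25,.4274,.0297,.096,.072 t25,.427,.028,.071,.099 t25,.429,.0275,.050,.126 s25,.4226,.0203,.0717,.099 s25,.424,.02,.0505,.126
```

```text
41.025 [0.4374 0.0742 0.1176] [ 1.202e-01  9.928e-01 -3.000e-04  2.000e-04] [ 1.79 -0.17  1.87] 0.0042
41.075 [0.4374 0.0742 0.1176] [ 1.201e-01  9.928e-01 -3.000e-04  2.000e-04] [ 1.86 -0.28  2.33] 0.0044
t25,.4274,.0297,.096,.072 (array([0.4275, 0.0301, 0.0948]), np.float64(0.0003), 97)
t25,.427,.028,.071,.099 (array([0.4274, 0.0288, 0.0704]), np.float64(0.0003), 102)
t25,.429,.0275,.050,.126 (array([0.4277, 0.0255, 0.0491]), np.float64(0.0004), 112)
s25,.4226,.0203,.0717,.099 (array([0.4228, 0.0235, 0.0707]), np.float64(0.0011), 58)
s25,.424,.02,.0505,.126 (array([0.4219, 0.0197, 0.0493]), np.float64(0.0006), 92)
```

x is now centred; y is about 3 mm short. I'll shift it +2.5 mm in y while still held, then release.

Request:
{"api": "step_arm", "payload": {
  "steps": [
    {"dx": 0, "dy": 0.001, "dz": 0, "turn": 0, "fingers": 0.0},
    {"dx": 0, "dy": 0.0025, "dz": 0, "turn": 0, "fingers": 0.0},
    {"dx": 0, "dy": 0.0025, "dz": 0, "turn": 0, "fingers": 0.0},
    {"dx": 0, "dy": 0.0025, "dz": 0, "turn": 0, "fingers": 0.0}
  ]
}}

```text
clock: 41.58
eef_pos: [0.4364, 0.0769, 0.1172]
ee_rot: [0.12, 0.993, -0.0, -0.001]
force: [0.2, -1.9, 1.5]
opening: 0.0043
```

Request:
{"api": "step_arm", "payload": {
  "steps": [
    {"dx": 0, "dy": 0, "dz": 0, "turn": 0, "fingers": 0.06},
    {"dx": 0, "dy": 0, "dz": 0, "turn": 0, "fingers": 0.12},
    {"dx": 0, "dy": 0, "dz": 0, "turn": 0, "fingers": 0.3},
    {"dx": 0, "dy": 0, "dz": 0.003, "turn": 0, "fingers": 0.4},
    {"dx": 0, "dy": 0, "dz": 0.02, "turn": 0, "fingers": 0.4},
    {"dx": 0, "dy": 0, "dz": 0.06, "turn": 0, "fingers": 0.4},
    {"dx": 0, "dy": 0.03, "dz": 0.12, "turn": 0, "fingers": 0.4},
    {"dx": 0, "dy": 0.09, "dz": 0.12, "turn": 0, "fingers": 0.4}
  ],
  "newtons": 40
}}

```text
clock: 42.58
eef_pos: [0.4412, 0.1676, 0.2431]
ee_rot: [0.122, 0.992, 0.002, 0.005]
force: [0.6, 0.3, -0.4]
opening: 0.0343
```

Request:
{"api": "step_arm", "payload": {
  "steps": [
    {"dx": 0, "dy": 0.05, "dz": 0, "turn": 0, "fingers": 0.4},
    {"dx": 0, "dy": 0.1, "dz": 0, "turn": 0, "fingers": 0.4},
    {"dx": 0, "dy": 0.13, "dz": 0, "turn": 0, "fingers": 0.4},
    {"dx": 0, "dy": 0.13, "dz": 0, "turn": 0, "fingers": 0.4},
    {"dx": 0, "dy": 0.13, "dz": 0, "turn": 0, "fingers": 0.4}
  ]
}}

```text
clock: 43.2
eef_pos: [0.437, 0.2965, 0.2375]
ee_rot: [0.12, 0.993, -0.0, -0.0]
force: [0.5, 0.5, -0.6]
opening: 0.0341
```

```bash
python3 look.py side s26; python3 look.py top t26;  python3 rf2.py t26,.4274,.0297,.096,.072 t26,.427,.028,.071,.099 t26,.428,.0275,.050,.126 s26,.4212,.0232,.0936,.072 s26,.4226,.0203,.0717,.099 s26,.422,.0215,.0505,.126
python3 - <<'E'
from h import *
a=dict(np.load("pics/t26.npz"));b=cv2.imread("pics/top0.png")[:,:,::-1]
for n,x0,y0,x1,y1 in (("mug",150,165,200,215),("tub",438,158,490,210),("pin",232,135,425,168)):
    d=cv2.absdiff(a["image"],np.ascontiguousarray(b)).max(2)[y0:y1,x0:x1];print(n,"changed px",int((d>40).sum()))
cv2.imwrite("pics/c26.png",np.hstack([cv2.resize(a["image"][120:360,140:500],(450,300),interpolation=2),cv2.resize(dict(np.load("pics/s26.npz"))["image"][170:290,205:345],(350,300),interpolation=2)])[:,:,::-1])
E
```

```text
43.25 [0.4371 0.2961 0.2375] [ 1.205e-01  9.927e-01 -3.000e-04 -2.000e-04] [-0.06  0.05 -0.23] 0.0343
43.3 [0.4372 0.296  0.2376] [ 1.207e-01  9.927e-01 -2.000e-04 -1.000e-04] [ 0.3  -0.51  1.21] 0.0341
t26,.4274,.0297,.096,.072 (array([0.4275, 0.0297, 0.0945]), np.float64(0.0002), 180)
t26,.427,.028,.071,.099 (array([0.4274, 0.0286, 0.0702]), np.float64(0.0003), 180)
t26,.428,.0275,.050,.126 (array([0.427 , 0.0295, 0.0499]), np.float64(0.0002), 180)
s26,.4212,.0232,.0936,.072 (array([0.4209, 0.0226, 0.0934]), np.float64(0.0005), 79)
s26,.4226,.0203,.0717,.099 (array([0.4232, 0.0239, 0.0709]), np.float64(0.0008), 57)
s26,.422,.0215,.0505,.126 (array([0.4205, 0.0218, 0.0495]), np.float64(0.0004), 108)
mug changed px 0
tub changed px 18
pin changed px 0
```

View pics/c26.png

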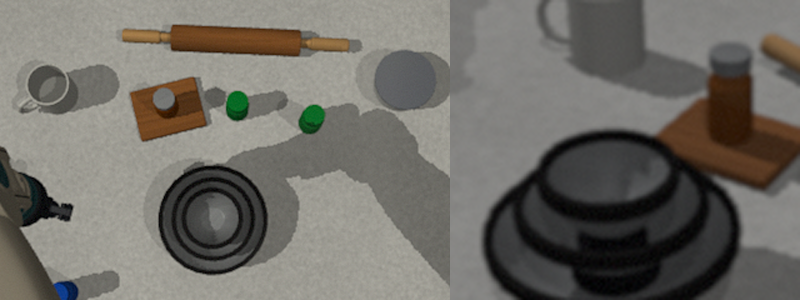

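The picture shows the three lids concentric and level, with centres within about 1 mm in the top view. The jar is upright mid-board, the bystanders are untouched (tub changes are the arm's shadow), and the gripper is clear. Handing in.

```bash
python3 -c "
from station import robot
print(robot.sign_off())"
```

```text
the job is handed in; nothing more can be done
None
```

I handed the job in at about 43 s. The amber jar stands upright on the middle of the board, and the three lids are nested upside down in the largest, which did not move.

- **Centring:** in the last top view the three lid centres agree within about 1 mm. The side view disagreed slightly: about 3 mm between the middle and small lids. Its fit uses a partly hidden rim, and its calibration was offset by about 2–4 px throughout.
- **Seating:** the small lid's release height matched the seated height expected from its pick-up, and the middle lid's was about 1 mm above it. Both rims look level in the last side view.
- **Bystanders:** the mug and rolling pin show no changed pixels. The tub area shows 18, which I took to be the arm's shadow.
- **Forces:** in the readings I took, the wrist force stayed below about 15 N.

**What went wrong on the way:**
- The lids hung tilted when pinched on one side (about 12° for the middle, 5° for the small), so I set each down edge first and rolled it level.
- The middle lid landed about 9 mm off centre and the small one about 4 mm. I slid both back while holding the rim.
- My first try at sliding the small lid failed and had to be repeated with a firmer grip.

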